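# Close a pressure filter vessel with a tommy bar

## Robot

A 6-joint arm with a two-finger parallel gripper is mounted at the origin on the work surface. World frame = base frame: x ahead of the robot, y to its left, z up, the work surface at z = 0. Lengths are in m, angles in degrees, forces in N, time in s.
With the tool pointing down it reaches from about 0.325 to 0.85 m from the base axis. Payload 4.4 kg.
Tool frame: the origin (TCP) lies between the finger pads; the fingertips stand 11 mm ahead of it and the grasp point (between the pads) lies 8 mm behind it; z points along the fingers, y is the direction in which the jaws open and shut (so a half turn about z gives the same grasp; the last joint's range is limited). The gripper opens to 94 mm and grips with 3 to 60 N. Pads are 16 mm wide; open, the fingers measure 119 mm over their backs; the gripper's body (75 mm by 177 mm) begins 78 mm behind the grasp point.
Start: joints at [56.465, 11.837, 88.321, -0, 79.842, -8.623], TCP at [0.242, 0.521, 0.216] pointing down, gripper open.
Joint ranges: [-156.59, 156.59], [-49.26, 127.26], [12.9, 141.05], [-63.56, 243.56], [4.71, 150.69], [-161.64, 161.64]. Speed limits (degrees/s): [159.86, 159.86, 180, 180, 180, 180].

## Interface

Orientations are given as [roll, pitch, yaw] about the fixed x, y, z axes, in that order (R = Rz(yaw) Ry(pitch) Rx(roll)).
In Python, from rig import r, grab_frame, masks_of gives the robot as it stands.
- The arm moves only by the tool apply_moves, never from a script. Its argument "rows" is a list of rows, each a list of 3 entries, a list of its own where there are three numbers: the shift along the world's x, y, z in m, then the turn about the world's z in degrees, then the finger opening in m, from 0 to 0.094. In form: [[[dx, dy, dz], turn, gripper], ...]. A call has 1 to 12 rows; each row is the pose to reach, as a shift and turn from the pose commanded when the call began; what a row does not reach only later rows make up. A row lasts 1/12 s, in which the tool goes at most 41.7 mm and 7.16 degrees, less where a joint would pass 70% of its speed; a pose out of reach is approached as far as the arm can. A call with a gripper value outside its range is refused whole. The fingers move at their own pace and stop on an object; "force" is the grip in N (left out, the last holds). Time passes only in rows, so rows that repeat a pose let the fingers close. It gives the time, the measured TCP pose, the force and the opening at its end, in the units of the state.
- r.state(): the state, without advancing time (a new reading comes with each control period).
- grab_frame(name): name is "side" or "top"; returns a dict with "image" (420x560x3 uint8, red, green, blue), "fx", "fy", "cx", "cy" (pixels), "D" ([k1, k2, p1, p2, k3] as OpenCV has them; the pictures are not rectified), "xyz" and "attitude" of the camera in the world. Camera axes: x right, y up, looking along -z (the intrinsics and any distortion apply to the point x, -y, -z); pixel columns grow to the right and rows downward; lengths in m; the calibration is good to about 2 mm. A picture is of the moment at which its call begins. There is no depth.
- r.close_job(): hands the job in, once; it reports no verdict.
Trained networks look in a picture, given as the dict that the camera call returned (one of the last four; its "shot" number tells which), for a name from the list of things; names that differ only in an ending like _2 or _b are one class to them, and where a whole thing is asked for, a point or a joint stands for the part that bears it (a point fixed in the world has none). Each returns a list of dicts, best first, with "conf" (0 to 1); they miss things now and then, are a little off and sometimes report something else, mostly with a low value. They report only what shows in the picture. A call takes as long as a camera call. They do not tell look-alikes from the thing itself.
- masks_of(picture, label): "region" (420x560 bool, what is visible of it) and "bbox" ([left, top, width, height] in pixels, round what is visible of it).
The state is a dict: "time": time; "joints": joint angles; "qvel": joint speeds; "joint_efforts": joint torques, N m; "position": TCP position; "orientation": TCP orientation; "wrist_force": force on the tool from outside, world axes, zero at the start; "ft_torque": the same for the moment, N m; "opening": finger opening in m.
Only numpy, scipy, OpenCV 4.12 (cv2) and the standard library are available. Lean on these libraries where they do the work, as an engineer would, in place of code of your own. Each camera call takes 0.05 s, during which the arm holds its last target.

## Task

Take the tommy bar out of its holder and use it, moving it from socket to socket as needed, to screw the collar of the pressure filter vessel clockwise (seen from above) until it comes to a firm stop. Turn the collar with the bar only, never with the gripper itself. Then put the bar back in its holder, fully home, and do not knock over the amber bottle or the conical flask.

Things in the scene. Friction and masses are not known exactly. Their poses are not given: they have to be found in the camera images.
- collar_mid (a point): Steel threaded collar on the round vessel at mid-bench: disc 108 mm across, 28 mm high, six tubular sockets on its rim, small dome 36 mm above this point. Point: disc centre, on the upright turning axis. Frame turns with it: z up, socket 0 along +x, the rest every 60 degrees. Clockwise from above screws it down, 15 mm a turn; turns stiffly (0.5 N m, 4 N at the handle), stays where left.
- collar_top (a point): Top of the collar's dome, 36 mm above collar_mid, same axes. The collar has 100 to 160 degrees to go. Its stop cannot be seen and lies at another angle each time (the vessel below is round and tells nothing): it must be felt. There it stops hard, with collar_mid 0.092 m above the bench.
- socket0 (a point): Mouth centre of socket 0; +z runs out along its axis, outward from the collar and up at 45 degrees; x, y across. 73.5 mm out from the turning axis, 19.5 mm above collar_mid. The other five are alike, turned 60 degrees each. Tube 30 mm outside, 36 mm long; round bore 18 mm wide, 30 mm deep, flat floor, no chamfer.
- bar_mid (a point): Tommy bar, 140 mm long, about 180 g, standing at 45 degrees in its holder. Point: half-way along, on its axis; +z from nose to handle. Nose end steel, round, 14 mm thick, its first 8 mm tapering to 7 mm at the nose. Handle black plastic, 20 mm square, the last 65 mm (local z 5 to 70 mm), flat sides facing local x and y; in the holder the +-y sides stand upright, good to pinch from above.
- holder_home (a point): Fixed bar holder: dark plate 90 x 70 mm with a tube leaning 45 degrees. Point: where bar_mid lies when the bar is fully home. Axes of the plate: z up; the tube leans to -x, so the bar's nose-to-handle axis is (-0.707, 0, 0.707). Bore 17 mm wide, 44 mm deep; along the axis its mouth is 26.5 mm and its floor 70.5 mm below this point. Tube 29 mm outside.
- rig: Fixed steel base plate 200 x 320 x 8 mm under the vessel; origin at its underside on the vessel's axis, z up, front -x (roughly towards the robot). Two upright pipes, up to 34 mm thick, 218 mm high, stand 30 mm behind and 135 mm to either side (y) of that axis, so a seated bar can swing only over the front, about 55 degrees either side of the front direction with the gripper clear of the pipes.
- amber_mid (a point): Amber bottle, 68 mm thick, 170 mm high, standing; centre, z up. Leave it standing.
- flask_mid (a point): Conical glass flask, 84 mm wide at the foot, 135 mm high, standing; centre, z up. Leave it standing.
Not all that is in view belongs to the job. There is more than one size of the part that bears bar_mid; the job needs the largest.

How it is judged (in metres and radians):
On the way, in this order (a step that is already met when the one before it is completed fails the run):
1. the bar is out of its holder (distance between bar_mid and holder_home above 0.08 m), for 0.1 s.
2. the collar is screwed down to its stop (height (world z) of collar_mid below 0.0924 m), for 0.2 s.
At the end, for the whole second after the job is handed in: The collar is at its stop (its centre less than 0.4 mm above the tight height of 0.092 m, that is within about 10 degrees of the stop), and the bar rests in its holder, its middle within 15 mm of its home point, released and still (height (world z) of collar_mid below 0.0924 m and distance between bar_mid and holder_home below 0.015 m and linear speed of bar below 0.02 m/s); the robot touches nothing.
It fails at once if the gripper or arm pushes on the collar itself (over 5 N) (contact force between any of the fingers, the arm and collar above 5 N).
It fails at once if the amber bottle or the conical flask is knocked over (angle between any of amber_mid, flask_mid's own z axis and vertical above 0.5 rad).
It also fails if it takes over 67 s, if anything falls off the work surface, if the arm or the gripper's body presses on something with over 40 N, if the wrist force passes 120 N, or if a joint passes its speed limit or range.

## Working session

There is one attempt and no reset: what is moved stays moved. The work goes in short steps, Python scripts to look and compute and a tool call to move; the robot and the scene stay as the last step left them, time stands still between calls to the robot, and variables do not carry over. Pictures are saved under pics/ and viewed, and the job is handed in when it is done.

Besides the shell and the picture viewer there is one more tool, called after "Emit:" by a JSON object that holds its "name" and its "arguments", one argument or row to a line. apply_moves: Moves the arm, as the interface text tells. Its arguments: {"type":"object","properties":{"rows":{"type":"array"},"force":{"type":"number"}},"required":["rows"]}

```bash
ls; mkdir -p pics; python3 - <<'E'
from rig import r,grab_frame,masks_of
import cv2
print(r.state())
for n in ["side","top"]:
    f=grab_frame(n); cv2.imwrite(f"pics/{n}0.png",f["image"][:,:,::-1])
    print({k:v for k,v in f.items() if k!="image"})
    for l in ["collar_mid","bar_mid","holder_home","rig","amber_mid","flask_mid"]:
        try: print(l,[(round(m["conf"],2),m["bbox"]) for m in masks_of(f,l)])
        except Exception as e: print(l,e)
E
```

```text
pics
{'time': 0.0, 'joints': array([ 5.64642319e+01,  1.18853349e+01,  8.84034971e+01, -1.18129203e-03,
        7.98394175e+01, -8.62304755e+00]), 'qvel': array([ 0.02465114, -0.0009593 ,  0.10555533, -0.02719926,  0.17805136,
       -0.04847198]), 'joint_efforts': array([ 2.64619388e-06, -3.70876157e+01, -2.81416172e+01,  6.99043740e-02,
        3.62235052e-02, -1.66988521e-04]), 'position': array([0.24179966, 0.52084236, 0.21529078]), 'orientation': array([-1.79873026e+02, -1.80796762e-02,  1.55087469e+02]), 'wrist_force': array([ 0.06879783, -0.6347824 ,  0.63659171]), 'ft_torque': array([-0.00615365, -0.00250883,  0.0344874 ]), 'opening': 0.09362942032121245}
{'fx': 411.9833707832198, 'fy': 411.9833707832198, 'cx': 278.7185482276856, 'cy': 211.6008584512969, 'D': array([-0.06790615,  0.        ,  0.        ,  0.        ,  0.        ]), 'xyz': array([ 0.30230089, -0.72627754,  0.75985071]), 'attitude': array([ 46.95904064,  -0.50879903, -21.81759005]), 'shot': 1}
collar_mid [(0.82, [273.8, 169.1, 63.2, 43.8]), (0.4, [356.7, 296.0, 43.6, 63.8])]
bar_mid [(0.95, [248.2, 298.9, 46.6,
[... 295 characters left out ...]
ask_mid [(0.68, [273.7, 304.7, 49.5, 42.9])]
{'fx': 458.0063586544781, 'fy': 458.0063586544781, 'cx': 285.29235960227476, 'cy': 207.48432831716255, 'D': array([-0.1553878,  0.       ,  0.       ,  0.       ,  0.       ]), 'xyz': array([ 0.49389709, -0.05982032,  1.16255739]), 'attitude': array([  3.07537565,   0.65430808, -89.94389466]), 'shot': 2}
collar_mid [(0.82, [244.5, 127.0, 67.1, 67.2])]
bar_mid [(0.73, [322.8, 258.0, 40.4, 17.4]), (0.61, [423.1, 225.1, 32.0, 11.6]), (0.53, [394.0, 229.6, 10.9, 33.4])]
holder_home [(0.98, [375.4, 206.7, 27.2, 34.7])]
rig [(0.92, [204.5, 112.9, 148.6, 105.7])]
amber_mid [(0.62, [79.5, 161.9, 44.9, 29.2])]
flask_mid [(0.68, [409.2, 153.5, 39.6, 30.9])]
```

```bash
python3 - <<'E'
import cv2
for n in ["side","top"]:
    i=cv2.imread(f"pics/{n}0.png"); cv2.imwrite(f"pics/{n}0b.png",cv2.resize(i,(800,600),interpolation=cv2.INTER_CUBIC))
E
```

```text
(no output)
```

View pics/side0b.png

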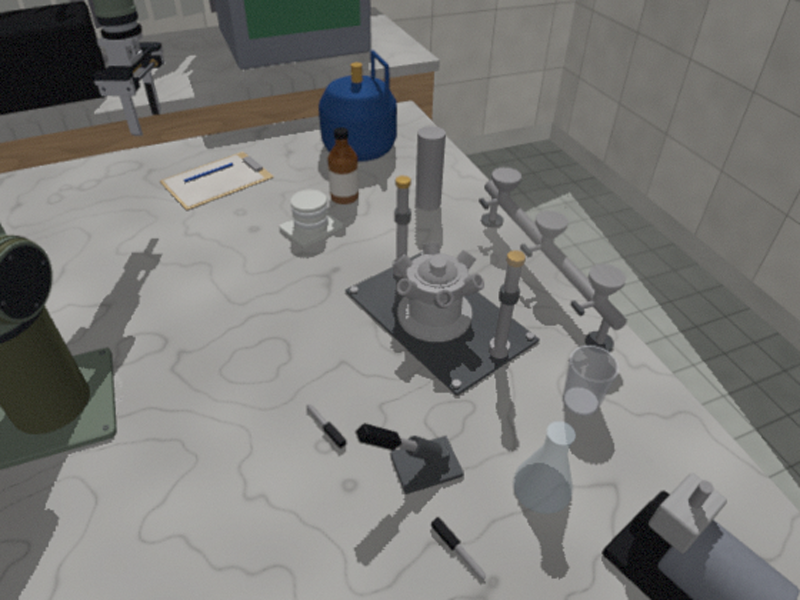

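View pics/top0b.png

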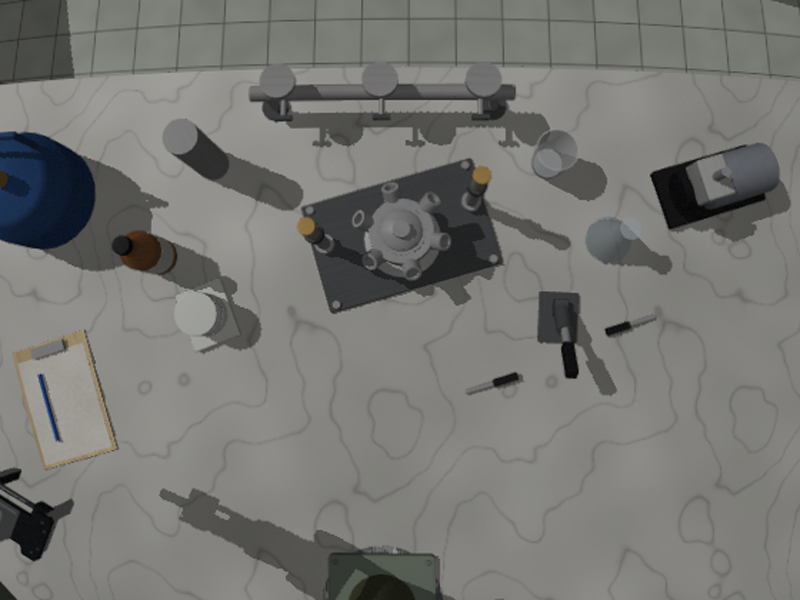

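```bash
cat > h.py <<'E'
import numpy as np,cv2
from scipy.spatial.transform import Rotation as Ro
from scipy.optimize import least_squares
CAM={'side':dict(f=411.98337,cx=278.71855,cy=211.60086,k=-0.06790615,xyz=[0.30230089,-0.72627754,0.75985071],att=[46.95904064,-0.50879903,-21.81759005]),
'top':dict(f=458.00636,cx=285.29236,cy=207.48433,k=-0.1553878,xyz=[0.49389709,-0.05982032,1.16255739],att=[3.07537565,0.65430808,-89.94389466])}
def proj(n,P):
    c=CAM[n];R=Ro.from_euler('xyz',c['att'],degrees=True).as_matrix()
    p=(np.atleast_2d(P)-c['xyz'])@R
    p=p*[1,-1,-1]
    K=np.array([[c['f'],0,c['cx']],[0,c['f'],c['cy']],[0,0,1]])
    return cv2.projectPoints(p.reshape(-1,1,3),np.zeros(3),np.zeros(3),K,np.array([c['k'],0,0,0,0.]))[0].reshape(-1,2)
def ray(n,uv):
    c=CAM[n];R=Ro.from_euler('xyz',c['att'],degrees=True).as_matrix()
    K=np.array([[c['f'],0,c['cx']],[0,c['f'],c['cy']],[0,0,1]])
    u=cv2.undistortPoints(np.array(uv,float).reshape(-1,1,2),K,np.array([c['k'],0,0,0,0.])).reshape(-1,2)
    d=np.c_[u[:,0],-u[:,1],-np.ones(len(u))]@R.T
    return np.array(c['xyz']),d/np.linalg.norm(d,axis=1)[:,None]
def onz(n,uv,z):
    o,d=ray(n,uv); return o+d*((z-o[2])/d[:,2])[:,None]
def tri(a,b):
    o1,d1=ray('side',[a]);o2,d2=ray('top',[b]);d1=d1[0];d2=d2[0]
    s=np.linalg.lstsq(np.c_[d1,-d2],o2-o1,rcond=None)[0]
    p=o1+s[0]*d1;q=o2+s[1]*d2
    return (p+q)/2,np.linalg.norm(p-q)
def crop(img,x,y,w,h,s,out):
    c=cv2.resize(img[y:y+h,x:x+w],None,fx=s,fy=s,interpolation=cv2.INTER_CUBIC)
    g=int(10*s)
    for i in range(0,w,10):
        cv2.putText(c,str(x+i),(int(i*s),8),0,.3,(0,255,255),1); cv2.line(c,(int(i*s),9),(int(i*s),14),(0,255,255),1)
    for i in range(0,h,10):
        cv2.putText(c,str(y+i),(0,int(i*s)+4),0,.3,(0,255,255),1)
    cv2.imwrite(out,c)
E
python3 - <<'E'
from h import *
s=cv2.imread('pics/side0.png');t=cv2.imread('pics/top0.png')
crop(s,200,275,150,140,5,'pics/cs_bar.png')
crop(t,320,195,150,85,5,'pics/ct_bar.png')
crop(s,235,120,150,115,5,'pics/cs_col.png')
crop(t,200,110,160,112,5,'pics/ct_col.png')
E
```

```text
(no output)
```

View pics/cs_bar.png

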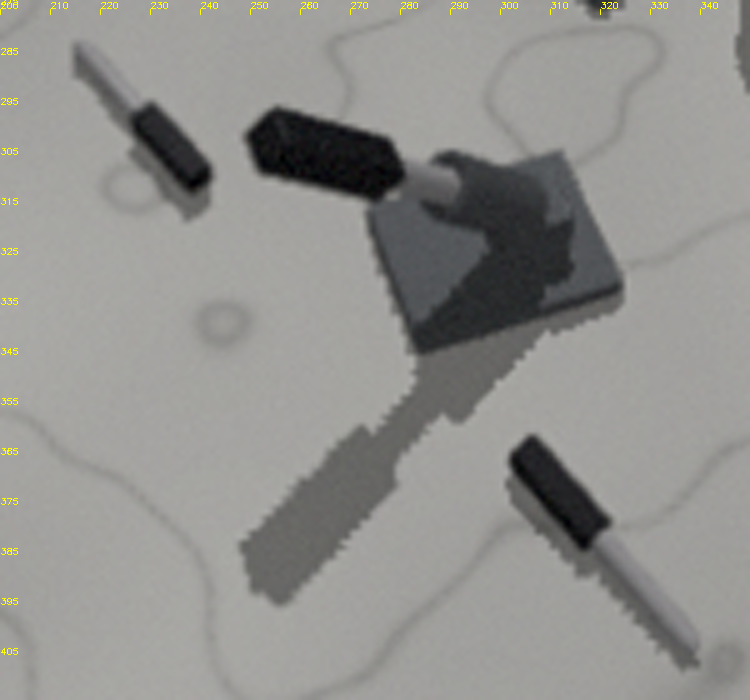

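View pics/ct_bar.png

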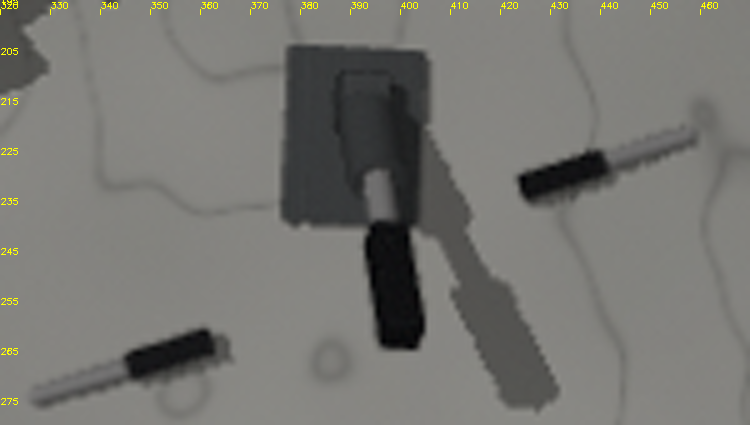

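View pics/cs_col.png

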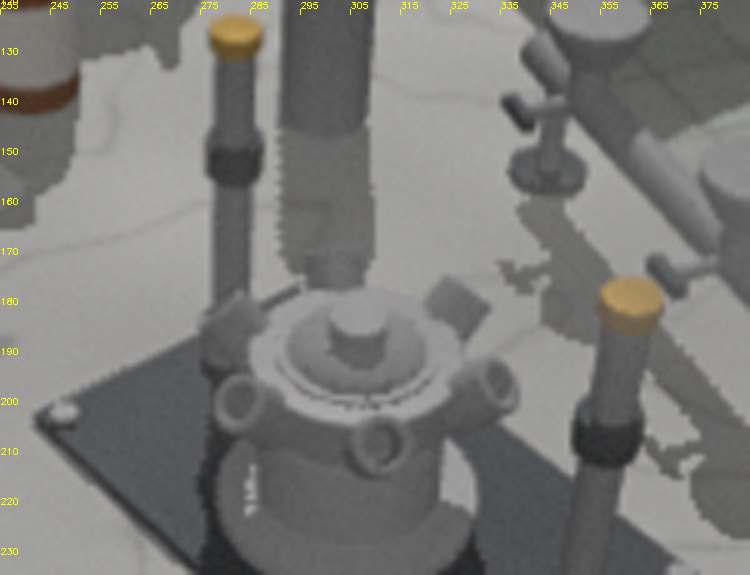

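View pics/ct_col.png

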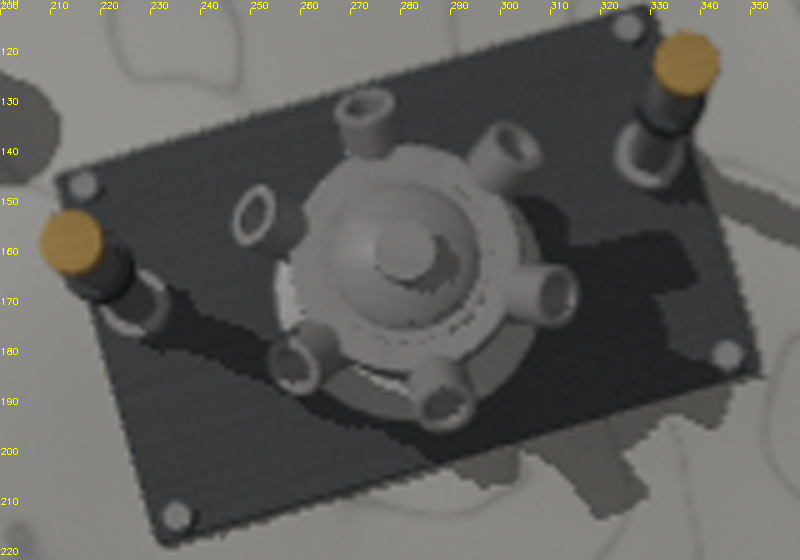

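```bash
cat > fit0.py <<'E'
from h import *
cc=lambda pts,x,y:(np.array(pts,float)+.5)/5-.5+[x,y]
# collar
T=cc([(368,104),(515,146),(558,293),(446,402),(295,362),(254,213)],200,110)
S=cc([(240,403),(380,443),(497,384)],235,120)
# order in top: image right=-y, up=+x ; angles clockwise on image = clockwise seen from above
def mouths(p):
    a=p[3]-np.radians(60)*np.arange(6)
    return np.c_[p[0]+.0735*np.cos(a),p[1]+.0735*np.sin(a),np.full(6,p[2]+.0195)]
si=[4,3,2] # side: left = ?
def res(p):
    m=mouths(p); return np.r_[(proj('top',m)-T).ravel(),(proj('side',m[si])-S).ravel()]
c0=onz('top',T.mean(0)[None],.12)[0]
f=least_squares(res,[c0[0],c0[1],.097,.2])
print('collar',f.x[:3],np.degrees(f.x[3]),f.fun.round(1))
m=mouths(f.x)
for k in range(6): print(k,np.degrees(f.x[3])-60*k,m[k].round(4))
# rig plate top z=.008
TP=cc([(55,178),(648,5),(765,375),(165,548)],200,110)
P=onz('top',TP,.008);print('plate',P.round(4),P.mean(0),[np.linalg.norm(P[i]-P[i-1]).round(4) for i in range(4)])
d=P[1]-P[0]+P[2]-P[3];print('dir of -y edge',np.degrees(np.arctan2(d[1],d[0]))+90)
for z in [.218]:
  q=onz('top',cc([(72,241),(686,64)],200,110),z);print('pipes',q.round(4),np.linalg.norm(q[0]-q[1]))
# holder
H=cc([(288,45),(428,51),(419,226),(281,221)],320,195)
HS=cc([(368,208),(565,151),(623,287),(418,354)],200,275)
# correspondences: side far-left..: print ground hits
print(onz('top',H,.006).round(4));print(onz('side',HS,.006).round(4))
E
python3 fit0.py
```

```text
collar [ 0.67274817 -0.04000933  0.08000161] 25.26674449391437 [ -4.4  -2.6  -2.7  -8.5   2.2 -10.    6.7  -6.2   5.5  -0.8   0.5   0.9
   0.7 -11.5 -18.   -0.5 -10.7  16.3]
0 25.26674449391437 [ 0.7392 -0.0086  0.0995]
1 -34.73325550608563 [ 0.7332 -0.0819  0.0995]
2 -94.73325550608563 [ 0.6667 -0.1133  0.0995]
3 -154.73325550608564 [ 0.6063 -0.0714  0.0995]
4 -214.73325550608564 [0.6123 0.0019 0.0995]
5 -274.73325550608564 [0.6788 0.0332 0.0995]
plate [[ 0.7159  0.1453  0.008 ]
 [ 0.8056 -0.1593  0.008 ]
 [ 0.6141 -0.2173  0.008 ]
 [ 0.5262  0.0867  0.008 ]] [ 0.66545838 -0.03614503  0.008     ] [np.float64(0.1986), np.float64(0.3175), np.float64(0.2001), np.float64(0.3164)]
dir of -y edge 16.26904344194402
pipes [[ 0.6487  0.1004  0.218 ]
 [ 0.7236 -0.1569  0.218 ]] 0.2679604545644707
[[ 0.566  -0.28    0.006 ]
 [ 0.563  -0.3523  0.006 ]
 [ 0.4739 -0.3467  0.006 ]
 [ 0.4767 -0.2758  0.006 ]]
[[ 0.4772 -0.276   0.006 ]
 [ 0.567  -0.2807  0.006 ]
 [ 0.5609 -0.3497  0.006 ]
 [ 0.4712 -0.3466  0.006 ]]
```

```bash
sed -i 's/^si=.*/si=[3,2,1]/' fit0.py; python3 fit0.py | head -9
cat > fith.py <<'E'
from h import *
cc=lambda pts,x,y:(np.array(pts,float)+.5)/5-.5+[x,y]
H=cc([(281,221),(288,45),(428,51),(419,226)],320,195)
HS=cc([(368,208),(565,151),(623,287),(418,354)],200,275)
def corners(p):
    c,s=np.cos(p[2]),np.sin(p[2]);L=np.array([[-.045,.035],[.045,.035],[.045,-.035],[-.045,-.035]])
    return np.c_[p[0]+c*L[:,0]-s*L[:,1],p[1]+s*L[:,0]+c*L[:,1],np.full(4,p[3])]
f=least_squares(lambda p:np.r_[(proj('top',corners(p))-H).ravel(),(proj('side',corners(p))-HS).ravel()],[.52,-.31,0,.006])
print('plate',f.x,np.degrees(f.x[2]),f.fun.round(1))
ims={n:cv2.imread(f'pics/{n}0.png').max(2) for n in('side','top')}
reg={'side':(240,290,50,30),'top':(388,232,22,40)}
def box(p,z0=.005,z1=.07,w=.01):
    yaw=p[3];a=np.array([-np.cos(yaw),-np.sin(yaw),1])/2**.5;y=np.array([-np.sin(yaw),np.cos(yaw),0]);x=np.cross(y,a)
    return np.array([p[:3]+a*z+x*i+y*j for z in(z0,z1) for i in(-w,w) for j in(-w,w)])
masks={}
for n,(x,y,w,h) in reg.items():
    c=cv2.resize(ims[n][y:y+h,x:x+w],None,fx=8,fy=8,interpolation=cv2.INTER_LINEAR)
    m=((c<42)).astype(np.uint8)
    k,l,st,_=cv2.connectedComponentsWithStats(m); b=1+np.argmax(st[1:,4]); masks[n]=(l==b).astype(np.uint8); print(n,st[b])
    cv2.imwrite(f'pics/m_{n}.png',np.hstack([c*2,masks[n]*255]))
def cost(p):
    t=0
    for n,(x,y,w,h) in reg.items():
        q=(proj(n,box(p))-[x,y]+.5)*8-.5
        r=np.zeros((h*8,w*8),np.uint8);cv2.fillConvexPoly(r,cv2.convexHull((q*16).round().astype(np.int32)),1,shift=4)
        t+=(r^masks[n]).sum()/masks[n].sum()
    return t
if __name__=='__main__':
    from scipy.optimize import differential_evolution
    b=differential_evolution(cost,[(.42,.54),(-.37,-.27),(.04,.12),(-.4,.3)],seed=1,popsize=20,maxiter=120,tol=1e-6)
    print(b.x,np.degrees(b.x[3]),b.fun)
    for n in reg: print(n,proj(n,box(b.x)).round(1).tolist())
E
python3 fith.py
```

```text
collar [ 0.65834366 -0.03678131  0.09734378] 14.360305781877127 [-0.5 -0.2  0.7 -0.2  0.1  0.9 -0.4  1.3 -1.   0.7 -0.5 -0.1  0.  -0.3
  1.3  0.4  1.6  0.1]
0 14.360305781877127 [ 0.7295 -0.0186  0.1168]
1 -45.63969421812287 [ 0.7097 -0.0893  0.1168]
2 -105.63969421812287 [ 0.6385 -0.1076  0.1168]
3 -165.63969421812288 [ 0.5871 -0.055   0.1168]
4 -225.63969421812288 [0.607  0.0158 0.1168]
5 -285.6396942181229 [0.6782 0.034  0.1168]
plate [[ 0.7159  0.1453  0.008 ]
plate [ 0.51934044 -0.3134604  -0.05592582  0.0061529 ] -3.204313191887092 [ 0.1  0.1  0.4 -0.1 -0.5  0.3 -0.3  0.6 -0.4  0.1 -0.2  0.2  0.9  0.2
  0.5 -0.6]
side [   81    60   244   139 20923]
top [   42     0    92   262 15434]
[ 0.47663971 -0.3085058   0.07967158  0.04445395] 2.5470236527584698 0.7745906083092544
side [[276.1, 315.7], [271.9, 307.7], [282.9, 309.0], [278.6, 301.0], [253.0, 310.6], [249.0, 302.1], [260.1, 303.4], [255.9, 295.0]]
top [[399.2, 243.4], [390.9, 243.9], [400.3, 237.6], [391.9, 238.0], [404.8, 264.0], [396.2, 264.5], [406.1, 258.2], [397.4, 258.7]]
```

View pics/m_side.png

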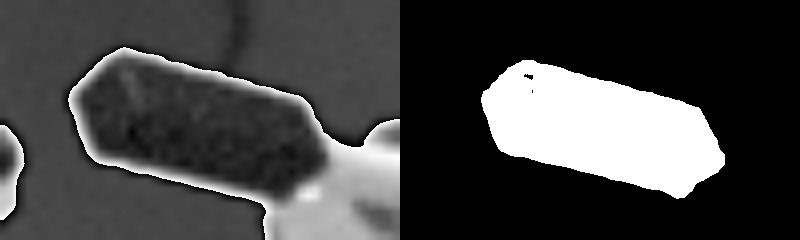

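View pics/m_top.png

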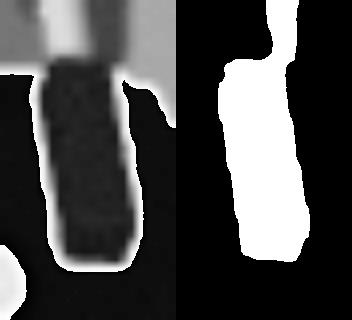

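```bash
cat > fit2.py <<'E'
from h import *
from fith import box
ims={n:cv2.imread(f'pics/{n}0.png').max(2) for n in('side','top')}
reg={'side':(240,290,50,30),'top':(388,241,24,28)}
M={}
for n,(x,y,w,h) in reg.items():
    c=cv2.resize(ims[n],None,fx=8,fy=8,interpolation=cv2.INTER_LINEAR)[y*8:(y+h)*8,x*8:(x+w)*8]
    m=(c<(80 if n=='side' else 68)).astype(np.uint8)
    k,l,st,_=cv2.connectedComponentsWithStats(m); b=1+np.argmax(st[1:,4]); M[n]=(l==b).astype(np.uint8)
    cv2.imwrite(f'pics/m_{n}.png',np.hstack([c*2,M[n]*255]))
# side: right side of handle borders on grey steel; ignore columns >277 where tube/plate
M['side'][:, int(33*8):]=0
def ren(n,p):
    x,y,w,h=reg[n]
    q=(proj(n,box(p))-[x,y]+.5)*8-.5
    r=np.zeros((h*8,w*8),np.uint8);cv2.fillConvexPoly(r,cv2.convexHull((q*16).round().astype(np.int32)),1,shift=4)
    if n=='side': r[:,33*8:]=0
    return r
def cost(p): return sum((ren(n,p)^M[n]).sum()/M[n].sum() for n in reg)
from scipy.optimize import differential_evolution
b=differential_evolution(cost,[(.42,.54),(-.37,-.27),(.04,.12),(-.3,.2)],seed=1,popsize=20,maxiter=120,tol=1e-6)
print(b.x,np.degrees(b.x[3]),b.fun)
def c2(q): return cost([.51934+q[0]*np.cos(-.0559),-.31346+q[0]*np.sin(-.0559),q[1],-.0559])
e=differential_evolution(c2,[(-.08,.02),(.04,.12)],seed=1)
print(e.x,e.fun,.51934+e.x[0]*np.cos(-.0559),-.31346+e.x[0]*np.sin(-.0559))
for n in reg: cv2.imwrite(f'pics/o_{n}.png',np.hstack([M[n]*255,(M[n]^ren(n,b.x))*255]))
E
python3 fit2.py|tail -2
```

```text
[ 0.47649734 -0.30989108  0.07768538 -0.03499393] -2.0050044745544633 0.33916336872491826
[-0.04290314  0.07796957] 0.3459381376701366 0.4765038775004514 -0.31106296347075446
```

View pics/o_side.png

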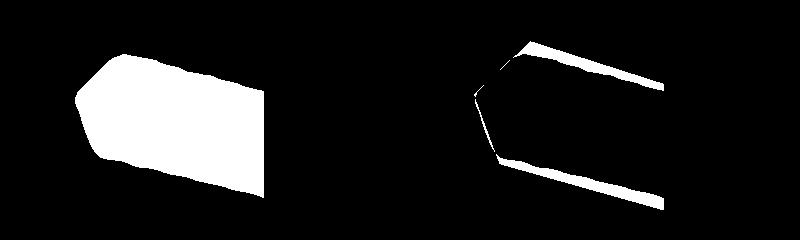

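View pics/o_top.png

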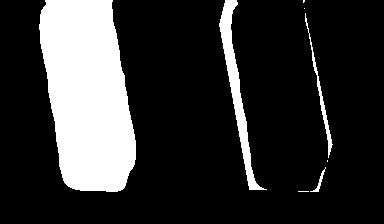

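Emit:
{"name": "apply_moves", "arguments": {
  "rows": [
    [[0.158,-0.42,0.034],-79,0.06],
    [[0.158,-0.42,0.034],-79,0.06],
    [[0.158,-0.42,0.034],-79,0.06],
    [[0.158,-0.42,0.034],-79,0.06],
    [[0.158,-0.42,0.034],-79,0.06],
    [[0.158,-0.42,0.034],-79,0.06],
    [[0.158,-0.42,0.034],-79,0.06],
    [[0.158,-0.42,0.034],-79,0.06],
    [[0.158,-0.42,0.034],-79,0.06],
    [[0.158,-0.42,0.034],-79,0.06],
    [[0.158,-0.42,0.034],-79,0.06],
    [[0.158,-0.42,0.034],-79,0.06]
  ]
}}

```text
time: 1.7
position: [0.4026, 0.0965, 0.2515]
orientation: [179.8, 0.1, 75.4]
wrist_force: [0.3, -0.4, 0.1]
opening: 0.0598
```

Emit:
{"name": "apply_moves", "arguments": {
  "rows": [
    [[0.048,-0.41,-0.05],-79,0.06],
    [[0.048,-0.41,-0.05],-79,0.06],
    [[0.048,-0.41,-0.05],-79,0.06],
    [[0.048,-0.41,-0.05],-79,0.06],
    [[0.048,-0.41,-0.05],-79,0.06],
    [[0.048,-0.41,-0.05],-79,0.06],
    [[0.048,-0.41,-0.05],-79,0.06],
    [[0.048,-0.41,-0.05],-79,0.06],
    [[0.048,-0.41,-0.05],-79,0.06],
    [[0.048,-0.41,-0.05],-79,0.06],
    [[0.048,-0.41,-0.05],-79,0.06],
    [[0.048,-0.41,-0.05],-79,0.06]
  ]
}}

```text
time: 2.7
position: [0.4481, -0.3099, 0.1995]
orientation: [-179.9, 0.1, -3.2]
wrist_force: [0.5, -0.4, -0.1]
opening: 0.0598
```

```bash
python3 - <<'E'
from rig import r,grab_frame
from h import *
f=grab_frame("side")
i=f["image"][:,:,::-1]; crop(i,170,170,180,140,4,'pics/s1.png')
s=r.state();print(s['time'],s['position'],s['orientation'],s['joints'])
E
```

```text
2.75 [ 0.4481527  -0.30845629  0.19977376] [-1.79908993e+02  5.24379091e-02 -2.81354367e+00] [-4.36767731e+01  8.97441459e+00  9.37119301e+01  3.53682519e-02
  7.74128566e+01  4.91290747e+01]
```

View pics/s1.png

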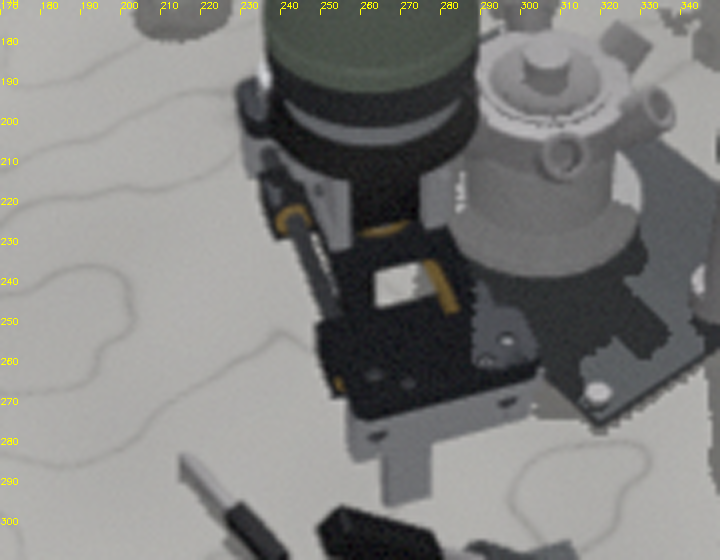

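The gripper sits above the holder bar's handle (handle end at about 255,303) and is lined up with it. Next I descend and grip.

Emit:
{"name": "apply_moves", "arguments": {
  "rows": [
    [[0,0,-0.04],0,0.06],
    [[0,0,-0.08],0,0.06],
    [[0,0,-0.102],0,0.06],
    [[0,0,-0.102],0,0.06],
    [[0,0,-0.102],0,0.0],
    [[0,0,-0.102],0,0.0],
    [[0,0,-0.102],0,0.0],
    [[0,0,-0.102],0,0.0],
    [[0,0,-0.102],0,0.0],
    [[0,0,-0.102],0,0.0]
  ],
  "force": 50
}}

```text
time: 3.58
position: [0.4488, -0.3091, 0.0997]
orientation: [179.9, -0.1, -2.9]
wrist_force: [0.2, -0.1, 0.2]
opening: 0.0232
```

```bash
python3 - <<'E'
from rig import r,grab_frame
from h import *
f=grab_frame("side")
i=f["image"][:,:,::-1]; crop(i,200,200,180,140,4,'pics/s2.png')
s=r.state();print(s['time'],s['position'],s['orientation'],s['opening'],s['wrist_force'],s['ft_torque'])
E
```

```text
3.6333 [ 0.4486102  -0.3089384   0.09934297] [ 1.79940399e+02 -6.84472889e-02 -2.90477133e+00] 0.019913430892338393 [-0.55404108 -0.11500718  1.21056833] [0.02272069 0.19916446 0.05288737]
```

View pics/s2.png

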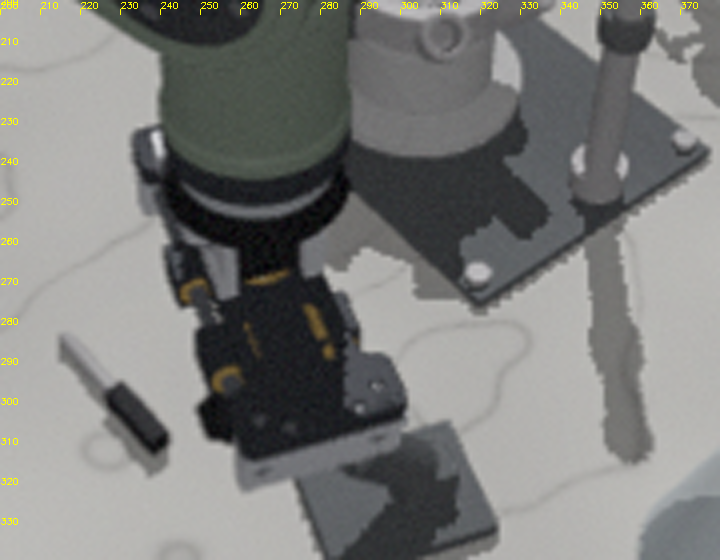

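Emit:
{"name": "apply_moves", "arguments": {
  "rows": [
    [[-0.007,0.0004,0.007],0,0.0],
    [[-0.018,0.001,0.018],0,0.0],
    [[-0.03,0.0015,0.03],0,0.0],
    [[-0.042,0.0023,0.042],0,0.0],
    [[-0.053,0.003,0.053],0,0.0],
    [[-0.053,0.003,0.08],0,0.0],
    [[-0.053,0.003,0.12],0,0.0],
    [[-0.053,0.003,0.152],0,0.0],
    [[-0.053,0.003,0.152],0,0.0]
  ]
}}

```text
time: 4.38
position: [0.3975, -0.3087, 0.2586]
orientation: [179.4, -0.6, -2.9]
wrist_force: [-0.2, -1.0, -0.3]
opening: 0.0195
```

```bash
python3 - <<'E'
from rig import r,grab_frame
from h import *
s=r.state();print(s['time'],s['position'],s['orientation'],s['opening'],s['wrist_force'],s['ft_torque'])
for n in ("side","top"):
    f=grab_frame(n); i=f["image"][:,:,::-1]; cv2.imwrite(f'pics/{n}3.png',i)
    if n=='side':crop(i,190,150,180,140,4,'pics/s3.png')
    else:crop(i,330,180,120,90,6,'pics/t3.png')
E
```

```text
4.3833 [ 0.39748264 -0.30867498  0.25857232] [179.42933585  -0.5551942   -2.92826809] 0.019520376867980464 [-0.22341366 -1.01328662 -0.26074965] [-0.03425429  0.1460763   0.03591814]
```

View pics/s3.png

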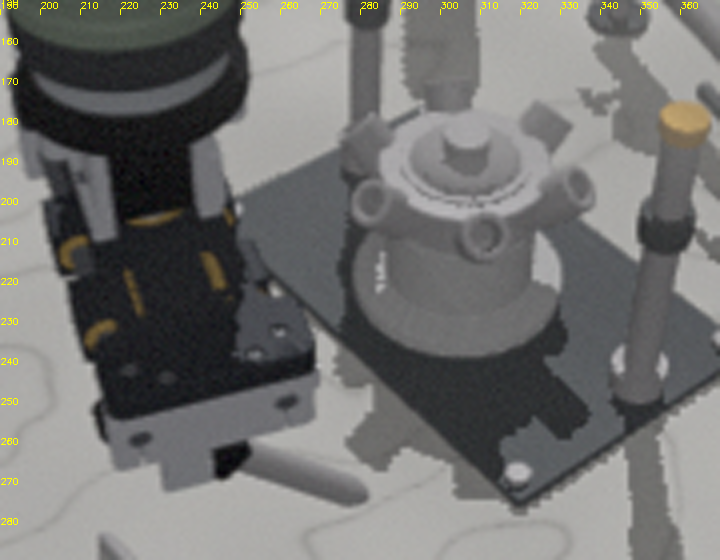

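View pics/t3.png

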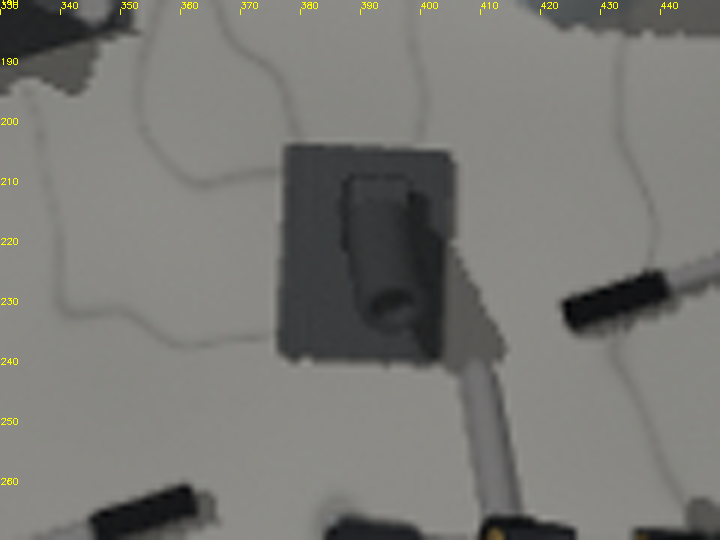

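```bash
python3 - <<'E'
from h import *
print(tri((190+362/4,150+494/4),(330+478/6,180+363/6)))
N=np.array([[.4752,-.313,.1888]]);print(proj('side',N),proj('top',N))
# holder mouth
m=np.array([.4765,-.3105,.0778])-.0265*np.array([-.706,.039,.707]);print(m,proj('top',m),(330+395/6,180+305/6))
E
```

```text
(array([ 0.4759234 , -0.31353022,  0.19501533]), np.float64(0.0006329747693651824))
[[279.7781889  275.64334006]] [[408.7275585 240.6481227]]
[ 0.495209  -0.3115335  0.0590645] [[394.3993279  231.41941561]] (395.8333333333333, 230.83333333333334)
```

```bash
cat > ov.py <<'E'
from h import *
def cyl(g,phi,tilt,s,zs=(-70,-62,5),rs=(3.5,7,7)):
    # g grasp point (bar local z=s mm), phi azimuth of handle, tilt elevation
    a=np.array([np.cos(phi)*np.cos(tilt),np.sin(phi)*np.cos(tilt),np.sin(tilt)]);y=np.array([-np.sin(phi),np.cos(phi),0]);x=np.cross(y,a)
    t=np.linspace(0,2*np.pi,60)
    return [g+a*(z-s)/1000+r/1000*(np.cos(t)[:,None]*x+np.sin(t)[:,None]*y) for z,r in zip(zs,rs)]
def draw(n,img,rings,reg,sc,out):
    x,y,w,h=reg
    c=cv2.resize(img[y:y+h,x:x+w],None,fx=sc,fy=sc,interpolation=cv2.INTER_CUBIC)
    for P in rings:
        q=((proj(n,P)-[x,y]+.5)*sc-.5)
        cv2.polylines(c,[q.round().astype(np.int32)],True,(0,0,255),1)
    cv2.imwrite(out,c)
if __name__=='__main__':
    s=cv2.imread('pics/side3.png');t=cv2.imread('pics/top3.png')
    g=np.array([.3975,-.3087,.2666]);ph=np.radians(177)
    o=[]
    for k,ti in enumerate((45,42)):
        R=cyl(g,ph,np.radians(ti),40)
        draw('side',s,R,(235,250,60,40),6,'pics/a.png');draw('top',t,R,(390,230,60,40),6,'pics/b.png')
        o.append(np.hstack([cv2.imread('pics/a.png'),cv2.imread('pics/b.png')]))
    cv2.imwrite('pics/ov3.png',np.vstack(o))
E
python3 ov.py
```

```text
(no output)
```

View pics/ov3.png

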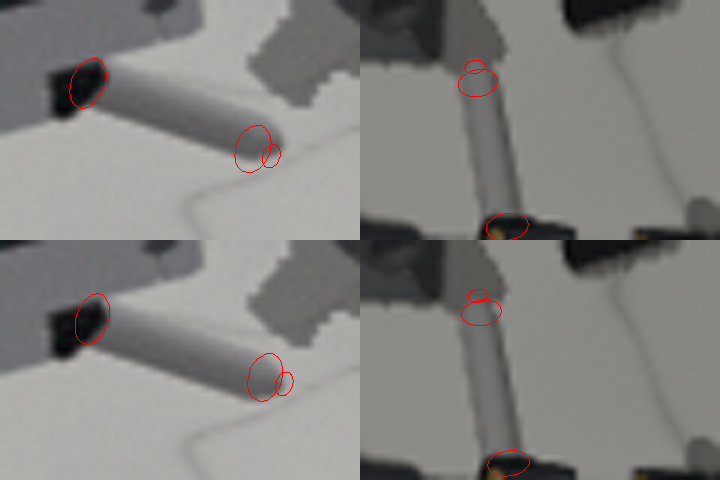

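```bash
cat > fit3.py <<'E'
from ov import *
E={'side':(235,250,[(108,63),(160,81),(210,99),(262,118),(100,97),(150,119),(200,141),(235,157),(284,141)]),
'top':(390,230,[(463-360,90),(472-360,150),(483-360,212),(497-360,90),(508-360,150),(521-360,212),(478-360,63)])}
g=np.array([.3975,-.3087,.2666])
def res(p):
    out=[]
    for n,(x,y,pts) in E.items():
        R=cyl(g+[0,p[3],p[4]],p[1],p[0],p[2],zs=(-70,-62,10))
        q=proj(n,np.vstack(R));hl=cv2.convexHull(q.astype(np.float32)*100)
        for u in pts:
            v=(np.array(u,float)+.5)/6-.5+[x,y]
            out.append(cv2.pointPolygonTest(hl,(float(v[0]*100),float(v[1]*100)),True)/100)
    return np.r_[out,(p[2]-40)/8,p[3]/.002,p[4]/.002]
f=least_squares(res,[np.radians(44),np.radians(177),40,0,0],diff_step=1e-3,x_scale=[.1,.1,5,.001,.001])
print(np.degrees(f.x[:2]),f.x[2:],f.fun.round(2))
E
python3 fit3.py
```

```text
[ 43.54188077 177.07335174] [3.80348996e+01 9.66570384e-04 5.95718458e-04] [ 1.06  0.79  0.64  0.48  1.8   1.16  0.53 -0.01 -0.63  0.71  0.36  0.28
  0.41  0.57  0.47  0.7  -0.25  0.48  0.3 ]
```

Emit:
{"name": "apply_moves", "arguments": {
  "rows": [
    [[0.04,0.02,0],7,0.0],
    [[0.08,0.04,0],14,0.0],
    [[0.11,0.055,0],21,0.0],
    [[0.14,0.07,0],28,0.0],
    [[0.17,0.085,0],35,0.0],
    [[0.19,0.095,0],42,0.0],
    [[0.21,0.105,0],49,0.0],
    [[0.22,0.113,0],56,0.0],
    [[0.22,0.113,0],63,0.0],
    [[0.22,0.113,0],70,0.0],
    [[0.22,0.113,0],77.3,0.0],
    [[0.22,0.113,0],77.3,0.0]
  ]
}}

```text
time: 5.48
position: [0.6134, -0.1917, 0.2469]
orientation: [-179.6, -0.0, 74.5]
wrist_force: [0.4, -0.3, -1.7]
opening: 0.0196
```

```bash
python3 - <<'E'
from rig import r,grab_frame
from h import *
for n in ("side","top"):
    f=grab_frame(n); i=f["image"][:,:,::-1]; cv2.imwrite(f'pics/{n}4.png',i)
    if n=='side':crop(i,240,120,150,110,5,'pics/s4.png')
    else:crop(i,230,110,150,110,5,'pics/t4.png')
s=r.state();print(s['time'],s['position'],s['orientation'],s['opening'],s['wrist_force'],s['ft_torque'])
E
```

```text
5.5833 [ 0.6138771  -0.19206824  0.24792214] [-1.79739403e+02 -3.53738614e-02  7.42081269e+01] 0.01958842461032503 [-0.18730109  0.56997493 -2.20842185] [-0.03821404  0.11369604 -0.00905226]
```

View pics/s4.png

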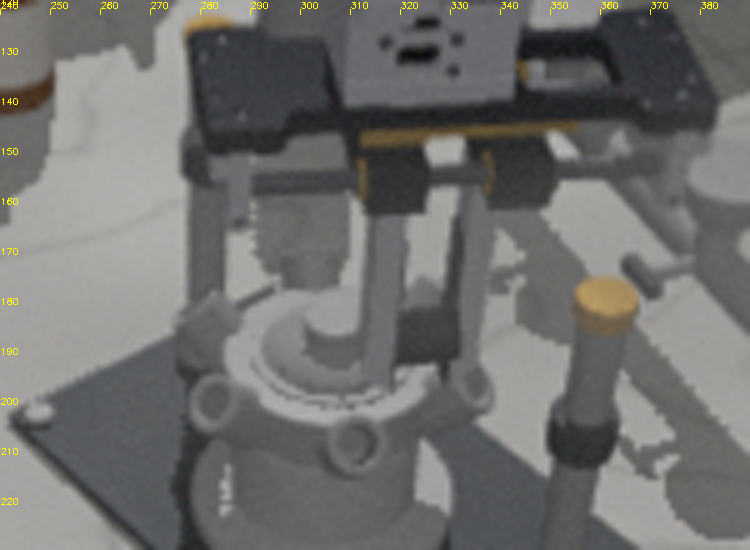

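View pics/t4.png

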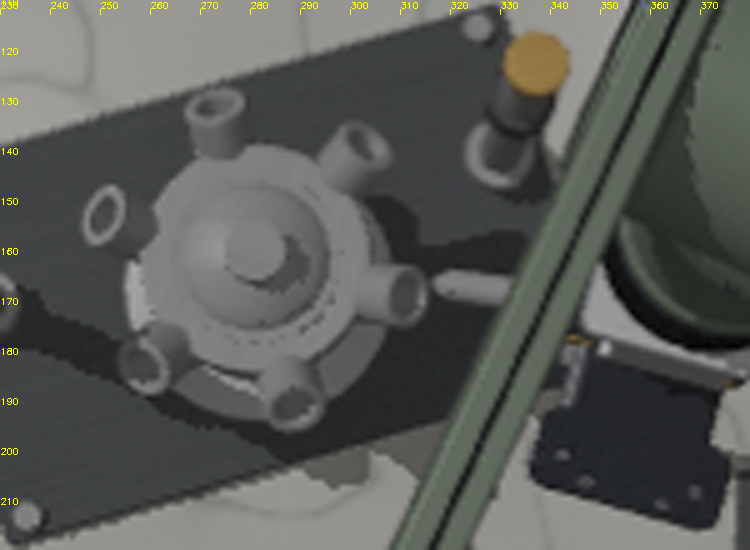

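```bash
cat > ov4.py <<'E'
from ov import *
import sys
def mouth(c,z,phi):
    ph=np.radians(phi);a=np.array([np.cos(ph),np.sin(ph),1])/2**.5;y=np.array([-np.sin(ph),np.cos(ph),0]);x=np.cross(y,a)
    m=np.array([c[0]+.0735*np.cos(ph),c[1]+.0735*np.sin(ph),z+.0195]);t=np.linspace(0,2*np.pi,60)
    return [m+r*(np.cos(t)[:,None]*x+np.sin(t)[:,None]*y) for r in(.015,.009)]
if __name__=='__main__':
    s=cv2.imread('pics/side4.png');t=cv2.imread('pics/top4.png')
    C=[float(v) for v in sys.argv[1:5]]
    R=sum([mouth(C[:2],C[2],C[3]+60*k) for k in range(6)],[])
    tc=np.array([.6139,-.1921,.2480]);B=cyl(tc+[0,0,.0086],np.radians(254.2),np.radians(43.5),38)
    draw('side',s,R+B,(265,165,90,60),8,'pics/a.png');draw('top',t,R+B,(240,120,110,80),7,'pics/b.png')
E
python3 ov4.py .6583 -.0368 .0973 14.4
```

```text
(no output)
```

View pics/a.png

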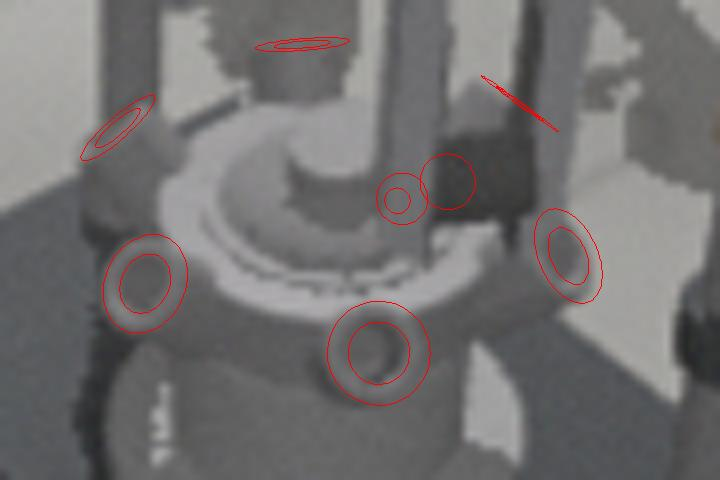

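View pics/b.png

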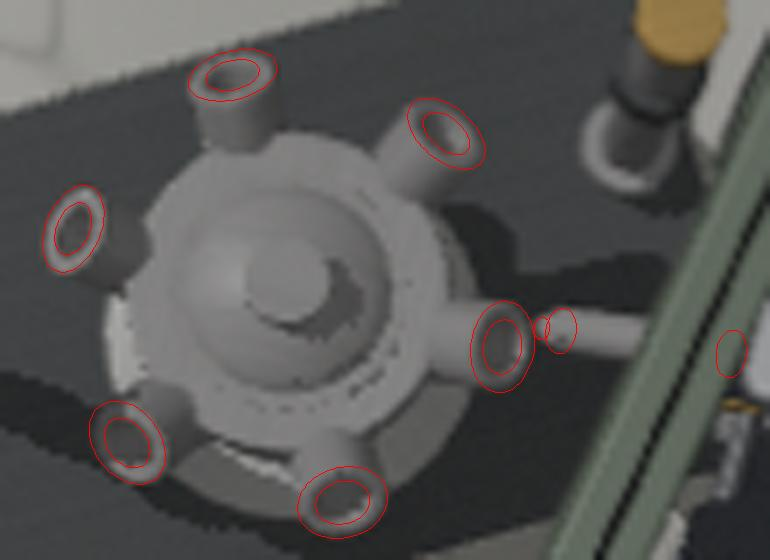

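Emit:
{"name": "apply_moves", "arguments": {
  "rows": [
    [[0,0,-0.03],0,0.0],
    [[0,0,-0.057],0,0.0],
    [[0,0,-0.057],0,0.0],
    [[0.001,0.004,-0.061],0,0.0],
    [[0.002,0.008,-0.065],0,0.0],
    [[0.003,0.0118,-0.069],0,0.0],
    [[0.004,0.0155,-0.073],0,0.0],
    [[0.004,0.0155,-0.073],0,0.0]
  ]
}}

```text
time: 6.25
position: [0.6194, -0.1762, 0.1776]
orientation: [180.0, 0.0, 74.4]
wrist_force: [-0.5, 0.1, -1.4]
opening: 0.0198
```

```bash
cat > look.py <<'E'
from rig import r,grab_frame
from h import *
import sys
k=sys.argv[1]
s=r.state();print(s['time'],s['position'].round(4),s['orientation'].round(1),round(s['opening'],4),s['wrist_force'].round(1),s['ft_torque'].round(2),s['joints'].round(0))
o=[]
for n in ("side","top"):
    f=grab_frame(n); i=f["image"][:,:,::-1]; cv2.imwrite(f'pics/{n}{k}.png',i)
    if n=='side':crop(i,250,140,120,100,5,'pics/a.png')
    else:crop(i,230,120,120,100,5,'pics/b.png')
    
a=cv2.imread('pics/a.png');b=cv2.imread('pics/b.png')
cv2.imwrite(f'pics/l{k}.png',cv2.resize(np.hstack([a,b]),(800,333),interpolation=cv2.INTER_AREA))
E
python3 look.py 5
```

```text
6.25 [ 0.6194 -0.1762  0.1776] [180.    0.   74.4] 0.0198 [-0.5  0.1 -1.4] [-0.09  0.12  0.03] [-24.  22.  80.  -0.  78.  -8.]
```

View pics/l5.png

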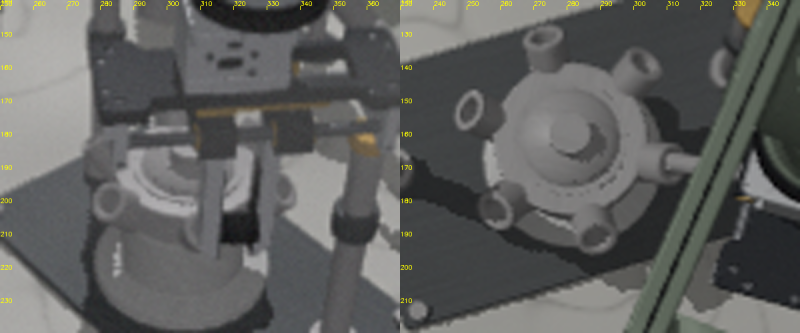

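Emit:
{"name": "apply_moves", "arguments": {
  "rows": [
    [[0.001,0.004,-0.004],0,0.0],
    [[0.002,0.008,-0.008],0,0.0],
    [[0.0034,0.012,-0.013],0,0.0],
    [[0.0034,0.012,-0.013],0,0.0]
  ]
}}

```text
time: 6.68
position: [0.6224, -0.1647, 0.1633]
orientation: [-180.0, 0.0, 74.4]
wrist_force: [-0.6, -1.4, -3.5]
opening: 0.0196
```

```bash
python3 look.py 6
```

```text
6.6833 [ 0.6224 -0.1647  0.1633] [-180.     0.    74.4] 0.0196 [-0.6 -1.4 -3.5] [-0.72  0.21 -0.02] [-22.  23.  81.  -0.  76.  -7.]
```

View pics/l6.png

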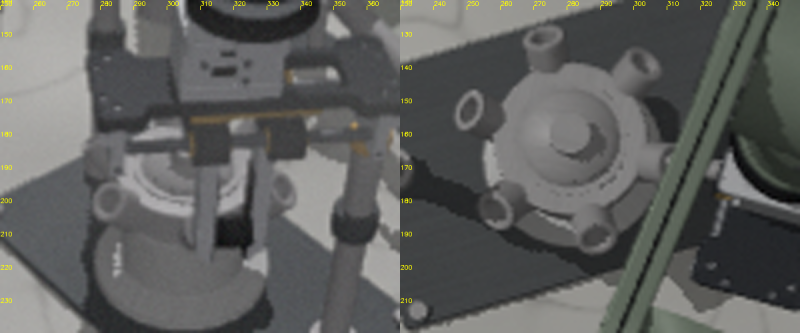

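```bash
cat > arc.py <<'E'
import numpy as np,sys,json
# from commanded tcp x y, centre, start theta offset; step, n
C=np.array([.6583,-.0368])
def arc(p,step,n,zd=0.0417):
    d=np.array(p)-C;rows=[]
    for k in range(1,n+1):
        a=-np.radians(step*k);R=np.array([[np.cos(a),-np.sin(a)],[np.sin(a),np.cos(a)]])
        s=R@d-d;rows.append([[round(s[0],4),round(s[1],4),round(-zd*step*k/1000,4)],-step*k,0.0])
    print(json.dumps(rows),'end',C+R@d)
arc([float(sys.argv[1]),float(sys.argv[2])],float(sys.argv[3]),int(sys.argv[4]))
E
python3 arc.py .6224 -.1655 4 12
```

```text
[[[-0.0089, 0.0028, -0.0002], -4.0, 0.0], [[-0.0176, 0.0062, -0.0003], -8.0, 0.0], [[-0.026, 0.0103, -0.0005], -12.0, 0.0], [[-0.0341, 0.0149, -0.0007], -16.0, 0.0], [[-0.0419, 0.02, -0.0008], -20.0, 0.0], [[-0.0492, 0.0257, -0.001], -24.0, 0.0], [[-0.0562, 0.0319, -0.0012], -28.0, 0.0], [[-0.0627, 0.0386, -0.0013], -32.0, 0.0], [[-0.0688, 0.0457, -0.0015], -36.0, 0.0], [[-0.0743, 0.0532, -0.0017], -40.0, 0.0], [[-0.0793, 0.0611, -0.0018], -44.0, 0.0], [[-0.0838, 0.0693, -0.002], -48.0, 0.0]] end [ 0.53863547 -0.09623821]
```

Emit:
{"name": "apply_moves", "arguments": {
  "rows": [
    [[-0.0089,0.0028,-0.0002],-4.0,0.0],
    [[-0.0176,0.0062,-0.0003],-8.0,0.0],
    [[-0.026,0.0103,-0.0005],-12.0,0.0],
    [[-0.0341,0.0149,-0.0007],-16.0,0.0],
    [[-0.0419,0.02,-0.0008],-20.0,0.0],
    [[-0.0492,0.0257,-0.001],-24.0,0.0]
  ]
}}

```text
time: 7.28
position: [0.5758, -0.1419, 0.1644]
orientation: [179.5, -0.0, 50.1]
wrist_force: [4.3, -7.0, -4.2]
opening: 0.0196
```

```bash
python3 look.py 7; python3 arc.py .5732 -.1398 4 12
```

```text
7.2833 [ 0.5758 -0.1419  0.1644] [179.5  -0.   50.1] 0.0196 [ 4.3 -7.  -4.2] [-1.75 -0.76 -0.48] [-22.  16.  89.  -0.  74.  18.]
[[[-0.007, 0.0062, -0.0002], -4.0, 0.0], [[-0.0135, 0.0128, -0.0003], -8.0, 0.0], [[-0.0196, 0.0199, -0.0005], -12.0, 0.0], [[-0.0251, 0.0274, -0.0007], -16.0, 0.0], [[-0.0301, 0.0353, -0.0008], -20.0, 0.0], [[-0.0345, 0.0435, -0.001], -24.0, 0.0], [[-0.0384, 0.052, -0.0012], -28.0, 0.0], [[-0.0417, 0.0607, -0.0013], -32.0, 0.0], [[-0.0443, 0.0697, -0.0015], -36.0, 0.0], [[-0.0463, 0.0788, -0.0017], -40.0, 0.0], [[-0.0477, 0.088, -0.0018], -44.0, 0.0], [[-0.0484, 0.0973, -0.002], -48.0, 0.0]] end [ 0.52481307 -0.04247883]
```

View pics/l7.png

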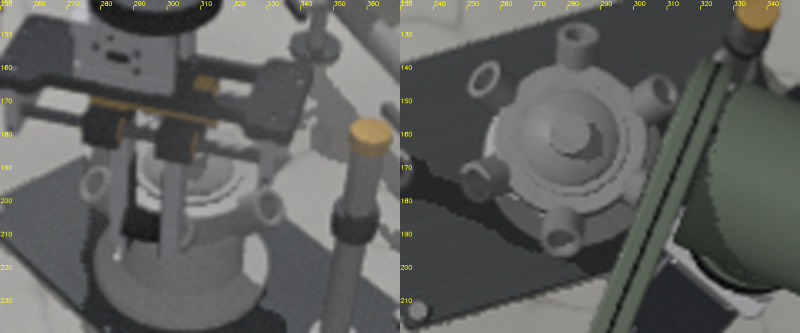

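Emit:
{"name": "apply_moves", "arguments": {
  "rows": [
    [[-0.007,0.0062,-0.0002],-4.0,0.0],
    [[-0.0135,0.0128,-0.0003],-8.0,0.0],
    [[-0.0196,0.0199,-0.0005],-12.0,0.0],
    [[-0.0251,0.0274,-0.0007],-16.0,0.0],
    [[-0.0301,0.0353,-0.0008],-20.0,0.0],
    [[-0.0345,0.0435,-0.001],-24.0,0.0],
    [[-0.0384,0.052,-0.0012],-28.0,0.0],
    [[-0.0417,0.0607,-0.0013],-32.0,0.0],
    [[-0.0443,0.0697,-0.0015],-36.0,0.0],
    [[-0.0463,0.0788,-0.0017],-40.0,0.0],
    [[-0.0477,0.088,-0.0018],-44.0,0.0],
    [[-0.0484,0.0973,-0.002],-48.0,0.0]
  ]
}}

```text
time: 8.38
position: [0.5239, -0.0447, 0.1623]
orientation: [179.7, 0.1, 2.1]
wrist_force: [-4.2, -8.1, 1.6]
opening: 0.0194
```

```bash
python3 look.py 8; python3 arc.py .5248 -.0425 4 9
```

```text
8.3833 [ 0.5239 -0.0447  0.1623] [1.797e+02 1.000e-01 2.100e+00] 0.0194 [-4.2 -8.1  1.6] [-1.88  1.19 -0.5 ] [-14.   9.  98.  -0.  73.  74.]
[[[-0.0001, 0.0093, -0.0002], -4.0, 0.0], [[0.0005, 0.0186, -0.0003], -8.0, 0.0], [[0.0017, 0.0279, -0.0005], -12.0, 0.0], [[0.0036, 0.037, -0.0007], -16.0, 0.0], [[0.0061, 0.046, -0.0008], -20.0, 0.0], [[0.0092, 0.0548, -0.001], -24.0, 0.0], [[0.013, 0.0633, -0.0012], -28.0, 0.0], [[0.0173, 0.0716, -0.0013], -32.0, 0.0], [[0.0221, 0.0796, -0.0015], -36.0, 0.0]] end [0.54694586 0.03705793]
```

View pics/l8.png

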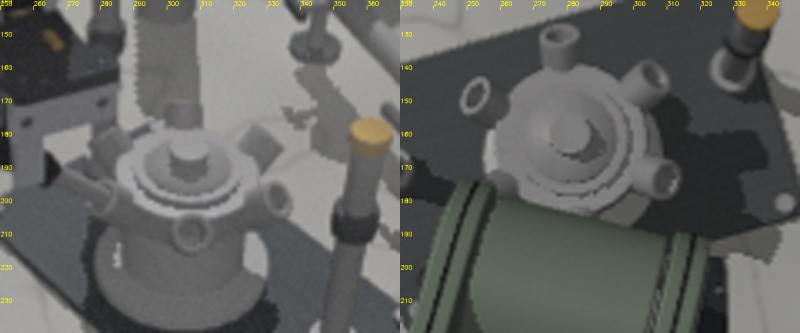

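Emit:
{"name": "apply_moves", "arguments": {
  "rows": [
    [[-0.0001,0.0093,-0.0002],-4.0,0.0],
    [[0.0005,0.0186,-0.0003],-8.0,0.0],
    [[0.0017,0.0279,-0.0005],-12.0,0.0],
    [[0.0036,0.037,-0.0007],-16.0,0.0],
    [[0.0061,0.046,-0.0008],-20.0,0.0],
    [[0.0092,0.0548,-0.001],-24.0,0.0],
    [[0.013,0.0633,-0.0012],-28.0,0.0]
  ]
}}

```text
time: 9.07
position: [0.5357, 0.0199, 0.1604]
orientation: [179.7, 0.2, -25.9]
wrist_force: [-7.0, -5.2, 2.8]
opening: 0.0197
```

```bash
python3 look.py 9; python3 arc.py .5378 .0208 2 7
```

```text
9.0667 [0.5357 0.0199 0.1604] [179.7   0.2 -25.9] 0.0197 [-7.  -5.2  2.8] [-1.36  1.49 -0.51] [ -7.  10.  97.  -0.  73. 109.]
[[[0.0021, 0.0042, -0.0001], -2.0, 0.0], [[0.0043, 0.0083, -0.0002], -4.0, 0.0], [[0.0067, 0.0123, -0.0003], -6.0, 0.0], [[0.0092, 0.0162, -0.0003], -8.0, 0.0], [[0.0118, 0.02, -0.0004], -10.0, 0.0], [[0.0146, 0.0238, -0.0005], -12.0, 0.0], [[0.0175, 0.0274, -0.0006], -14.0, 0.0]] end [0.55531407 0.04824062]
```

View pics/l9.png

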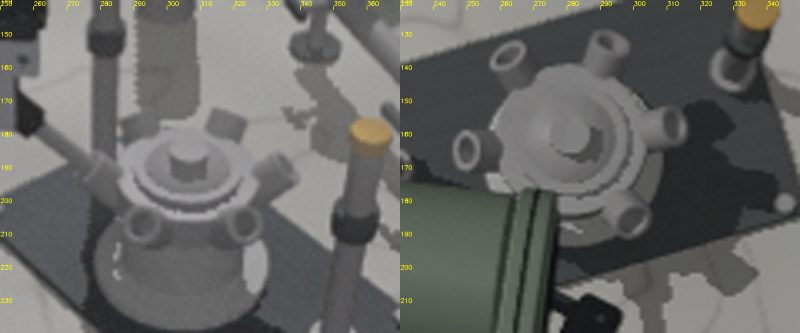

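Emit:
{"name": "apply_moves", "arguments": {
  "rows": [
    [[0.0021,0.0042,-0.0001],-2.0,0.0],
    [[0.0043,0.0083,-0.0002],-4.0,0.0],
    [[0.0067,0.0123,-0.0003],-6.0,0.0],
    [[0.0092,0.0162,-0.0003],-8.0,0.0],
    [[0.0118,0.02,-0.0004],-10.0,0.0],
    [[0.0146,0.0238,-0.0005],-12.0,0.0]
  ]
}}

```text
time: 9.67
position: [0.5501, 0.0442, 0.1597]
orientation: [179.7, 0.2, -37.8]
wrist_force: [-6.1, -3.9, 2.8]
opening: 0.0197
```

```bash
python3 look.py 10
```

```text
9.6667 [0.5501 0.0442 0.1597] [179.7   0.2 -37.8] 0.0197 [-6.1 -3.9  2.8] [-1.    1.52 -0.48] [ -4.  12.  95.  -0.  73. 124.]
```

View pics/l10.png

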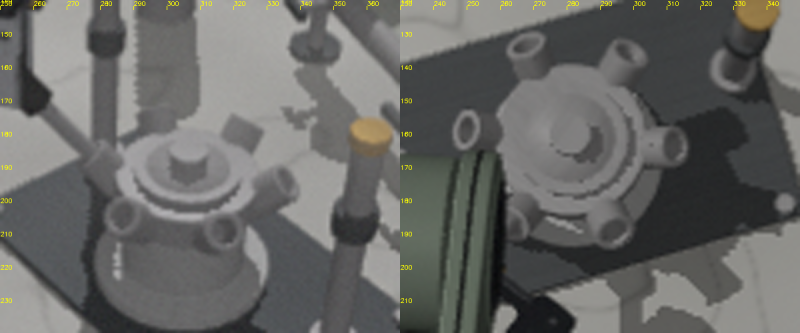

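Emit:
{"name": "apply_moves", "arguments": {
  "rows": [
    [[-0.002,-0.0027,0],1.3,0.0],
    [[-0.007,0.001,0.0065],1.3,0.0],
    [[-0.014,0.0065,0.0155],1.3,0.0],
    [[-0.022,0.0126,0.0255],1.3,0.0],
    [[-0.03,0.0189,0.0354],1.3,0.0],
    [[-0.038,0.025,0.0455],1.3,0.0],
    [[-0.038,0.025,0.072],1.3,0.0],
    [[-0.038,0.025,0.072],1.3,0.0]
  ]
}}

```text
time: 10.43
position: [0.5173, 0.0712, 0.2379]
orientation: [-179.6, -0.5, -36.2]
wrist_force: [2.7, 0.5, 1.0]
opening: 0.0197
```

```bash
python3 look.py 11; python3 - <<'E'
from h import *
crop(cv2.imread('pics/side11.png'),200,120,150,110,5,'pics/s11.png')
crop(cv2.imread('pics/top11.png'),200,110,150,110,5,'pics/t11.png')
E
```

```text
10.4333 [0.5173 0.0712 0.2379] [-179.6   -0.5  -36.2] 0.0197 [2.7 0.5 1. ] [ 0.05  0.05 -0.01] [ -2.   4.  95.   0.  81. 125.]
```

View pics/s11.png

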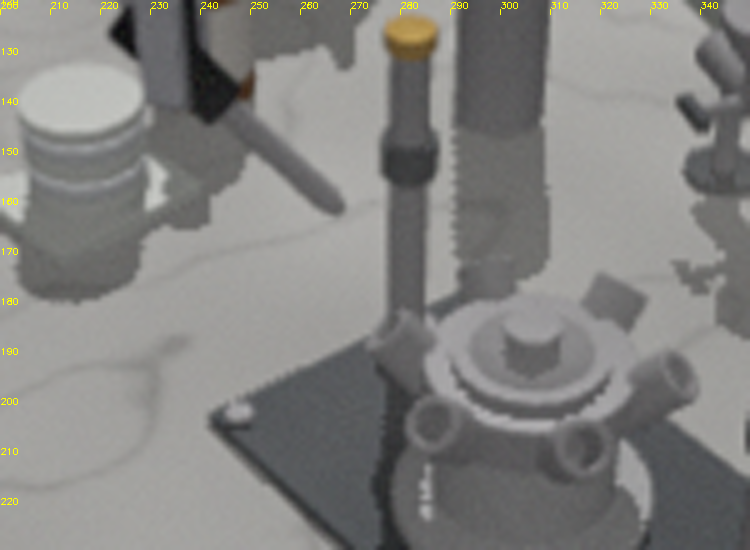

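View pics/t11.png

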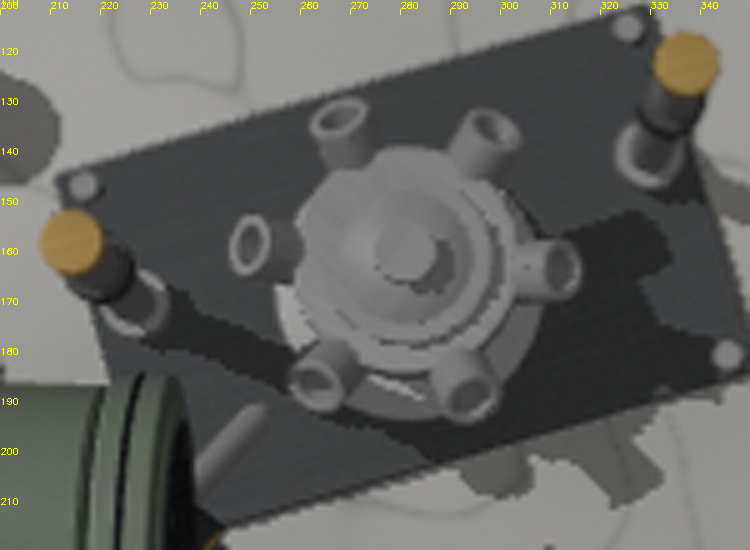

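```bash
cat > fitc.py <<'E'
from h import *
def fitc(T,S,xy0,z0=.093,a0=0):
    C=np.array([.6583,-.0368])
    def mouths(z,a,c=C):
        t=a-np.radians(60)*np.arange(6);return np.c_[c[0]+.0735*np.cos(t),c[1]+.0735*np.sin(t),np.full(6,z+.0195)]
    best=None
    for a in np.radians(np.arange(0,60,5)):
        def res(p):
            m=mouths(p[0],p[1],C+p[2:]/100);o=[]
            for n,Q in(('top',T),('side',S)):
                q=proj(n,m);D=np.linalg.norm(q[None]-Q[:,None],axis=2);j=D.argmin(1);o.append((q[j]-Q).ravel())
            return np.r_[np.concatenate(o),p[2:]*5]
        f=least_squares(res,[z0,a,0,0])
        if best is None or f.cost<best.cost:best=f
    print('z',best.x[0],'ang',np.degrees(best.x[1])%60,'dc',best.x[2:]/100,'cost',best.cost,best.fun.round(1))
cc=lambda pts,x,y:(np.array(pts,float)+.5)/5-.5+[x,y]
if __name__=='__main__':
    fitc(cc([(341,119),(491,130),(561,268),(471,394),(319,382),(250,244)],200,110),cc([(434,423),(584,445),(680,376)],200,120),None)
    n,e=tri(cc([(336,208)],200,120)[0],cc([(260,408)],200,110)[0]);print('nose',n,e,'rel',n-[.5173,.0712,.2379])
E
python3 fitc.py
```

```text
z 0.09265025469914295 ang 25.1648472562553 dc [-0.00015959  0.0002037 ] cost 4.245540262501244 [-0.7 -0.7  0.8 -0.3  0.4  0.4  0.2  1.2 -1.1  0.9 -0.7 -0.   0.   0.1
  1.   0.7  0.9 -0.4 -0.1  0.1]
nose [0.58016514 0.02503566 0.17680064] 0.004067477805755024 rel [ 0.06286514 -0.04616434 -0.06109936]
```

```bash
python3 - <<'E'
from h import *
a=cv2.resize(cv2.imread('pics/side11.png')[135:170,240:275],None,fx=11,fy=11,interpolation=cv2.INTER_CUBIC)
b=cv2.resize(cv2.imread('pics/top11.png')[183:218,232:267],None,fx=11,fy=11,interpolation=cv2.INTER_CUBIC)
cv2.imwrite('pics/z11.png',np.hstack([a,b]))
E
```

```text
(no output)
```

View pics/z11.png

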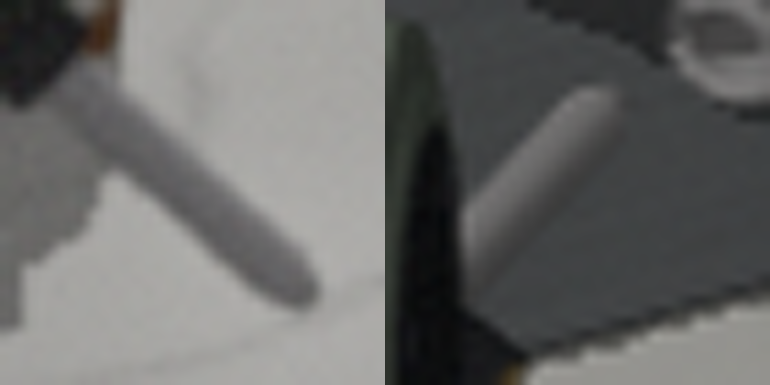

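```bash
cat > fit4.py <<'E'
from ov import *
E={'side':(240,135,[(90,70),(130,105),(200,165),(260,215),(300,258),(110,158),(160,205),(210,250),(250,285),(318,300)]),
'top':(232,183,[(470-385,200),(510-385,153),(550-385,108),(470-385,290),(520-385,238),(570-385,180),(612-385,85)])}
g=np.array([.5173,.0712,.2459])
def res(p):
    out=[]
    for n,(x,y,pts) in E.items():
        R=cyl(g+[0,p[3],p[4]],p[1],p[0],p[2],zs=(-70,-62,10))
        q=proj(n,np.vstack(R));hl=cv2.convexHull(q.astype(np.float32)*100)
        for u in pts:
            v=(np.array(u,float)+.5)/11-.5+[x,y]
            out.append(cv2.pointPolygonTest(hl,(float(v[0]*100),float(v[1]*100)),True)/100)
    return np.r_[out,(p[2]-38)/8,p[3]/.002,p[4]/.002]
f=least_squares(res,[np.radians(43),np.radians(143.8),38,0,0],diff_step=1e-3,x_scale=[.1,.1,5,.001,.001])
print(np.degrees(f.x[:2]),f.x[2:],f.fun.round(2))
L=(70+f.x[2])/1000;t=f.x[0];print('nose rel TCP: horiz',L*np.cos(t),'vert',.008-L*np.sin(t)+f.x[4])
E
python3 fit4.py
```

```text
[ 42.92974036 144.48725695] [ 3.76616294e+01  2.31460536e-04 -5.87685024e-04] [ 0.94  0.8   0.47  0.09  0.48  0.38  0.31  0.38  0.5   0.5   0.54  0.33
  0.23  0.64  0.41  0.54 -0.59 -0.04  0.12 -0.29]
nose rel TCP: horiz 0.07882871030897093 vert -0.06591613019577539
```

Emit:
{"name": "apply_moves", "arguments": {
  "rows": [
    [[-0.008,-0.02,0.0],7,0.0],
    [[-0.012,-0.04,0.0],14,0.0],
    [[-0.015,-0.06,0.0],21,0.0],
    [[-0.015,-0.08,0.0],28,0.0],
    [[-0.015,-0.1,0.0],35,0.0],
    [[-0.015,-0.12,0.0],42,0.0],
    [[-0.012,-0.14,0.0],49,0.0],
    [[-0.008,-0.16,0.0],56,0.0],
    [[-0.0035,-0.1758,0.0],61.5,0.0],
    [[-0.0035,-0.1758,0.0],61.5,0.0],
    [[-0.0035,-0.1758,-0.02],61.5,0.0],
    [[-0.0035,-0.1758,-0.0423],61.5,0.0]
  ]
}}

```text
time: 11.53
position: [0.512, -0.1059, 0.1897]
orientation: [179.9, -0.1, 25.0]
wrist_force: [-0.5, -0.5, -1.8]
opening: 0.0201
```

```bash
python3 look.py 12; python3 - <<'E'
from ov4 import *
s=cv2.imread('pics/side12.png');t=cv2.imread('pics/top12.png')
R=sum([mouth([.6583,-.0368],.0927,25.2+60*k) for k in range(6)],[])
draw('side',s,R,(250,165,80,60),5,'pics/a.png');draw('top',t,R,(240,120,80,60),5,'pics/b.png')
cv2.imwrite('pics/o12.png',np.hstack([cv2.imread('pics/a.png'),cv2.imread('pics/b.png')]))
E
```

```text
11.5333 [ 0.512  -0.1059  0.1897] [ 1.799e+02 -1.000e-01  2.500e+01] 0.0201 [-0.5 -0.5 -1.8] [-0.04  0.16 -0.01] [-21.   7.  97.   0.  76.  44.]
```

View pics/o12.png

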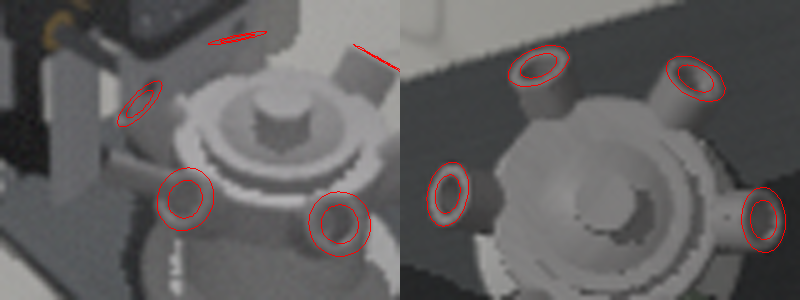

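View pics/l12.png

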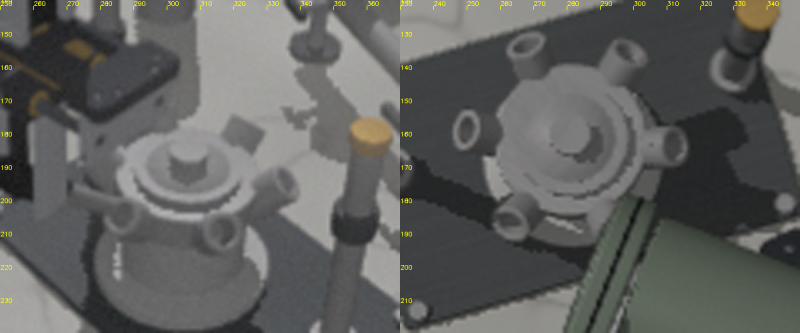

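Emit:
{"name": "apply_moves", "arguments": {
  "rows": [
    [[0.003,0.0014,-0.0033],0,0.0],
    [[0.006,0.0028,-0.0066],0,0.0],
    [[0.009,0.0042,-0.01],0,0.0],
    [[0.012,0.0056,-0.0133],0,0.0],
    [[0.015,0.007,-0.0166],0,0.0],
    [[0.018,0.0085,-0.02],0,0.0],
    [[0.018,0.0085,-0.02],0,0.0]
  ]
}}

```text
time: 12.22
position: [0.5293, -0.0966, 0.1686]
orientation: [-180.0, 0.0, 25.2]
wrist_force: [0.9, -0.1, -2.4]
opening: 0.0196
```

```bash
python3 look.py 13
```

```text
12.2167 [ 0.5293 -0.0966  0.1686] [-180.     0.    25.2] 0.0196 [ 0.9 -0.1 -2.4] [-0.06  0.19  0.05] [-20.  10.  96.   0.  74.  45.]
```

View pics/l13.png

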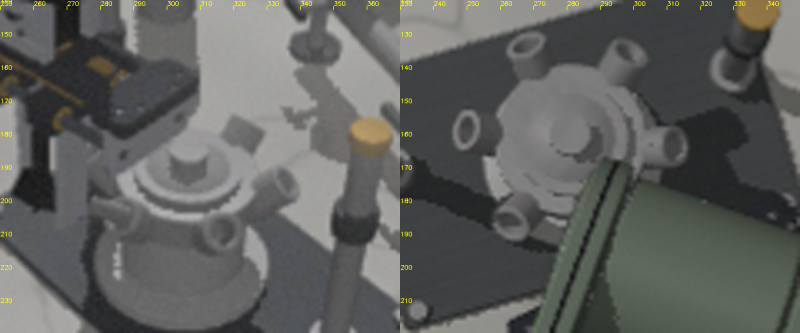

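Emit:
{"name": "apply_moves", "arguments": {
  "rows": [
    [[0.003,0.0014,-0.0033],0,0.0],
    [[0.006,0.0028,-0.0066],0,0.0],
    [[0.0082,0.0038,-0.009],0,0.0],
    [[0.0082,0.0038,-0.009],0,0.0]
  ]
}}

```text
time: 12.65
position: [0.5368, -0.0936, 0.1596]
orientation: [-180.0, 0.1, 25.2]
wrist_force: [-2.8, -1.9, -3.9]
opening: 0.0197
```

```bash
cat > st.py <<'E'
from rig import r
import numpy as np
s=r.state();C=np.array([.6583,-.0368]);p=s['position'];d=p[:2]-C;a=np.arctan2(d[1],d[0])
F=s['wrist_force'];print(s['time'],p.round(4),s['orientation'].round(1),'phi pos',(np.degrees(a)%360).round(1),'r',np.linalg.norm(d).round(4),'Frad',(F[0]*np.cos(a)+F[1]*np.sin(a)).round(1),'Ftan(ccw+)',(-F[0]*np.sin(a)+F[1]*np.cos(a)).round(1),'Fz',F[2].round(1),'M',s['ft_torque'].round(2),'op',round(s['opening'],4))
E
python3 st.py; python3 arc.py .5371 -.0939 3 12
```

```text
12.65 [ 0.5368 -0.0936  0.1596] [-1.80e+02  1.00e-01  2.52e+01] phi pos 205.1 r 0.1341 Frad 3.3 Ftan(ccw+) 0.5 Fz -3.9 M [-0.42  0.9   0.05] op 0.0197
[[[-0.0028, 0.0064, -0.0001], -3.0, 0.0], [[-0.0053, 0.013, -0.0003], -6.0, 0.0], [[-0.0074, 0.0197, -0.0004], -9.0, 0.0], [[-0.0092, 0.0264, -0.0005], -12.0, 0.0], [[-0.0106, 0.0333, -0.0006], -15.0, 0.0], [[-0.0117, 0.0402, -0.0008], -18.0, 0.0], [[-0.0124, 0.0472, -0.0009], -21.0, 0.0], [[-0.0127, 0.0542, -0.001], -24.0, 0.0], [[-0.0127, 0.0612, -0.0011], -27.0, 0.0], [[-0.0123, 0.0682, -0.0013], -30.0, 0.0], [[-0.0115, 0.0752, -0.0014], -33.0, 0.0], [[-0.0104, 0.0821, -0.0015], -36.0, 0.0]] end [ 0.5266846 -0.0117553]
```

Emit:
{"name": "apply_moves", "arguments": {
  "rows": [
    [[-0.0028,0.0064,-0.0001],-3.0,0.0],
    [[-0.0053,0.013,-0.0003],-6.0,0.0],
    [[-0.0074,0.0197,-0.0004],-9.0,0.0],
    [[-0.0092,0.0264,-0.0005],-12.0,0.0]
  ]
}}

```text
time: 12.98
position: [0.5281, -0.0702, 0.1598]
orientation: [179.6, 0.1, 12.9]
wrist_force: [-1.5, -7.8, -3.8]
opening: 0.02
```

```bash
python3 st.py;python3 arc.py .5279 -.0675 3 12
```

```text
12.9833 [ 0.5281 -0.0702  0.1598] [1.796e+02 1.000e-01 1.290e+01] phi pos 194.4 r 0.1344 Frad 3.4 Ftan(ccw+) 7.2 Fz -3.8 M [-1.91  0.75 -0.45] op 0.02
[[[-0.0014, 0.0069, -0.0001], -3.0, 0.0], [[-0.0025, 0.0138, -0.0003], -6.0, 0.0], [[-0.0032, 0.0208, -0.0004], -9.0, 0.0], [[-0.0035, 0.0278, -0.0005], -12.0, 0.0], [[-0.0035, 0.0348, -0.0006], -15.0, 0.0], [[-0.0031, 0.0418, -0.0008], -18.0, 0.0], [[-0.0023, 0.0488, -0.0009], -21.0, 0.0], [[-0.0012, 0.0557, -0.001], -24.0, 0.0], [[0.0003, 0.0625, -0.0011], -27.0, 0.0], [[0.0021, 0.0693, -0.0013], -30.0, 0.0], [[0.0043, 0.076, -0.0014], -33.0, 0.0], [[0.0069, 0.0825, -0.0015], -36.0, 0.0]] end [0.53475918 0.01501038]
```

Emit:
{"name": "apply_moves", "arguments": {
  "rows": [
    [[-0.0014,0.0069,-0.0001],-3.0,0.0],
    [[-0.0025,0.0138,-0.0003],-6.0,0.0]
  ]
}}

```text
time: 13.15
position: [0.5251, -0.0563, 0.1595]
orientation: [179.6, 0.1, 6.9]
wrist_force: [-2.4, -8.4, -2.9]
opening: 0.0193
```

```bash
python3 st.py; python3 arc.py .5254 -.0537 3 12
```

```text
13.15 [ 0.5251 -0.0563  0.1595] [1.796e+02 1.000e-01 6.900e+00] phi pos 188.3 r 0.1346 Frad 3.6 Ftan(ccw+) 8.0 Fz -2.9 M [-1.81  0.95 -0.49] op 0.0193
[[[-0.0007, 0.007, -0.0001], -3.0, 0.0], [[-0.001, 0.014, -0.0003], -6.0, 0.0], [[-0.001, 0.021, -0.0004], -9.0, 0.0], [[-0.0006, 0.028, -0.0005], -12.0, 0.0], [[0.0002, 0.035, -0.0006], -15.0, 0.0], [[0.0013, 0.0419, -0.0008], -18.0, 0.0], [[0.0028, 0.0487, -0.0009], -21.0, 0.0], [[0.0046, 0.0555, -0.001], -24.0, 0.0], [[0.0068, 0.0622, -0.0011], -27.0, 0.0], [[0.0094, 0.0687, -0.0013], -30.0, 0.0], [[0.0122, 0.0751, -0.0014], -33.0, 0.0], [[0.0154, 0.0813, -0.0015], -36.0, 0.0]] end [0.54084807 0.02764427]
```

Emit:
{"name": "apply_moves", "arguments": {
  "rows": [
    [[-0.0007,0.007,-0.0001],-3.0,0.0],
    [[-0.001,0.014,-0.0003],-6.0,0.0]
  ]
}}

```text
time: 13.32
position: [0.5238, -0.0434, 0.1594]
orientation: [179.5, 0.1, 0.9]
wrist_force: [-4.1, -14.5, -1.3]
opening: 0.02
```

```bash
python3 st.py; python3 arc.py .5244 -.0397 3 12
```

```text
13.3167 [ 0.5238 -0.0434  0.1594] [1.795e+02 1.000e-01 9.000e-01] phi pos 182.8 r 0.1346 Frad 4.8 Ftan(ccw+) 14.3 Fz -1.3 M [-3.57  1.3  -0.83] op 0.02
[[[0.0, 0.007, -0.0001], -3.0, 0.0], [[0.0004, 0.014, -0.0003], -6.0, 0.0], [[0.0012, 0.021, -0.0004], -9.0, 0.0], [[0.0023, 0.0279, -0.0005], -12.0, 0.0], [[0.0038, 0.0348, -0.0006], -15.0, 0.0], [[0.0057, 0.0415, -0.0008], -18.0, 0.0], [[0.0079, 0.0482, -0.0009], -21.0, 0.0], [[0.0104, 0.0547, -0.001], -24.0, 0.0], [[0.0133, 0.0611, -0.0011], -27.0, 0.0], [[0.0165, 0.0673, -0.0013], -30.0, 0.0], [[0.02, 0.0734, -0.0014], -33.0, 0.0], [[0.0239, 0.0793, -0.0015], -36.0, 0.0]] end [0.54826805 0.0395583 ]
```

Emit:
{"name": "apply_moves", "arguments": {
  "rows": [
    [[0.0,0.0035,-0.0001],-1.5,0.0],
    [[0.0,0.007,-0.0001],-3.0,0.0]
  ]
}}

```text
time: 13.48
position: [0.5238, -0.0391, 0.1595]
orientation: [179.2, 0.1, -2.0]
wrist_force: [-4.6, -17.3, -2.4]
opening: 0.0195
```

```bash
python3 st.py; python3 look.py 14;python3 - <<'E'
from h import *
crop(cv2.imread('pics/side14.png'),200,120,150,110,5,'pics/s14.png')
crop(cv2.imread('pics/top14.png'),200,110,150,110,5,'pics/t14.png')
E
```

```text
13.4833 [ 0.5238 -0.0391  0.1595] [ 1.792e+02  1.000e-01 -2.000e+00] phi pos 181.0 r 0.1345 Frad 4.9 Ftan(ccw+) 17.3 Fz -2.4 M [-4.32  1.46 -1.05] op 0.0195
13.4833 [ 0.5238 -0.0391  0.1595] [ 1.792e+02  1.000e-01 -2.000e+00] 0.0195 [ -4.6 -17.3  -2.4] [-4.32  1.46 -1.05] [-13.   9.  99.  -1.  72.  79.]
```

View pics/s14.png

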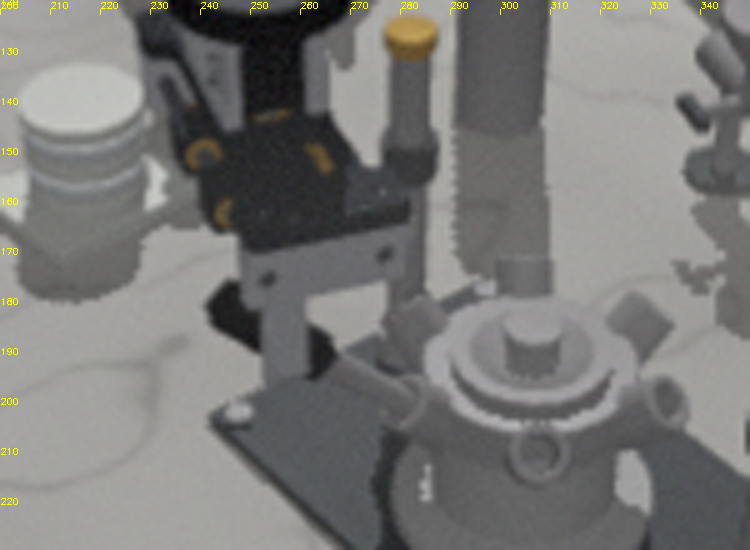

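View pics/t14.png

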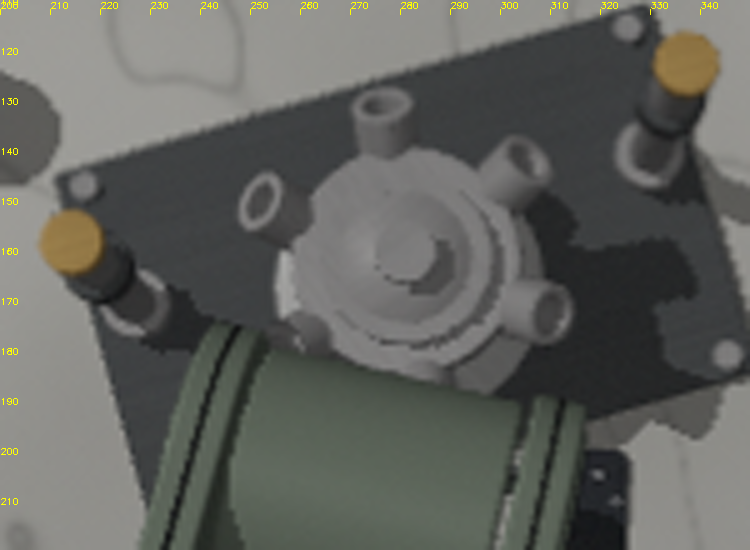

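```bash
python3 - <<'E'
from fitc import *
fitc(cc([(385,107),(522,160),(549,308),(262,201)],200,110),cc([(539,451),(665,400)],200,120),None)
E
python3 arc.py .5244 -.0327 1.5 6
```

```text
z 0.09275386269927828 ang 8.376545802376938 dc [-0.00075118  0.00082173] cost 4.347278699756553 [-0.9 -0.7  1.1  0.1  0.4  1.6 -1.1 -0.1  0.6  0.3  1.2  0.1 -0.4  0.4]
[[[0.0002, 0.0035, -0.0001], -1.5, 0.0], [[0.0004, 0.007, -0.0001], -3.0, 0.0], [[0.0007, 0.0105, -0.0002], -4.5, 0.0], [[0.0012, 0.014, -0.0003], -6.0, 0.0], [[0.0017, 0.0174, -0.0003], -7.5, 0.0], [[0.0023, 0.0209, -0.0004], -9.0, 0.0]] end [ 0.52668991 -0.0118039 ]
```

Emit:
{"name": "apply_moves", "arguments": {
  "rows": [
    [[0.0002,0.0035,-0.0001],-1.5,0.0],
    [[0.0004,0.007,-0.0001],-3.0,0.0],
    [[0.0004,0.007,-0.0001],-3.0,0.0]
  ]
}}

```text
time: 13.83
position: [0.5239, -0.0336, 0.1594]
orientation: [179.0, 0.1, -5.1]
wrist_force: [-5.4, -19.9, -0.2]
opening: 0.02
```

```bash
python3 st.py; python3 look.py 15;python3 - <<'E'
from h import *
a=cv2.imread('pics/top15.png').astype(int);b=cv2.imread('pics/top14.png').astype(int)
A=np.clip(128+(a-b)*3,0,255).astype(np.uint8)
crop(A,240,120,80,60,8,'pics/d15.png')
E
```

```text
13.8333 [ 0.5239 -0.0336  0.1594] [ 1.79e+02  1.00e-01 -5.10e+00] phi pos 178.6 r 0.1344 Frad 4.9 Ftan(ccw+) 20.0 Fz -0.2 M [-4.82  1.69 -1.21] op 0.02
13.8333 [ 0.5239 -0.0336  0.1594] [ 1.79e+02  1.00e-01 -5.10e+00] 0.02 [ -5.4 -19.9  -0.2] [-4.82  1.69 -1.21] [-12.   9.  99.  -1.  72.  83.]
```

View pics/d15.png

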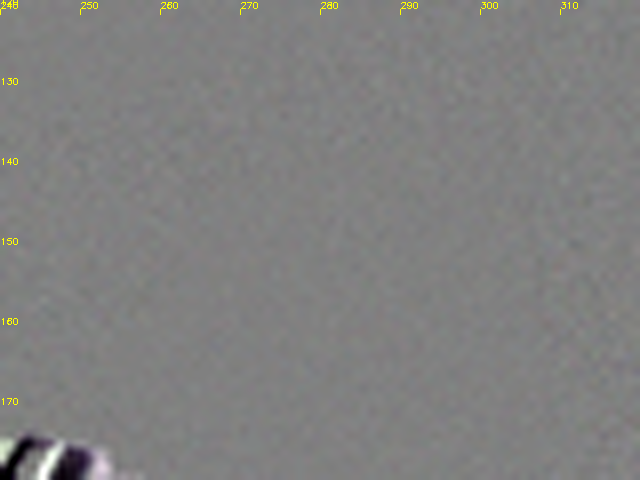

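```bash
python3 arc.py .5248 -.0257 -3 4
```

```text
[[[-0.0004, -0.007, 0.0001], 3.0, 0.0], [[-0.0004, -0.014, 0.0003], 6.0, 0.0], [[-0.0001, -0.021, 0.0004], 9.0, 0.0], [[0.0006, -0.028, 0.0005], 12.0, 0.0]] end [ 0.52540948 -0.05369877]
```

Emit:
{"name": "apply_moves", "arguments": {
  "rows": [
    [[-0.0004,-0.007,0.0001],3.0,0.0],
    [[-0.0004,-0.014,0.0003],6.0,0.0],
    [[-0.0001,-0.021,0.0004],9.0,0.0],
    [[0.0003,-0.026,0.0005],11.0,0.0],
    [[0.0003,-0.026,0.0005],11.0,0.0]
  ]
}}

```text
time: 14.35
position: [0.5245, -0.0526, 0.1593]
orientation: [180.0, 0.1, 6.1]
wrist_force: [-3.6, -3.3, -2.0]
opening: 0.0197
```

```bash
python3 st.py; python3 look.py 16
```

```text
14.35 [ 0.5245 -0.0526  0.1593] [1.8e+02 1.0e-01 6.1e+00] phi pos 186.7 r 0.1347 Frad 3.9 Ftan(ccw+) 2.9 Fz -2.0 M [-0.64  1.13 -0.13] op 0.0197
14.35 [ 0.5245 -0.0526  0.1593] [1.8e+02 1.0e-01 6.1e+00] 0.0197 [-3.6 -3.3 -2. ] [-0.64  1.13 -0.13] [-15.   9.  98.  -0.  72.  69.]
```

View pics/l16.png

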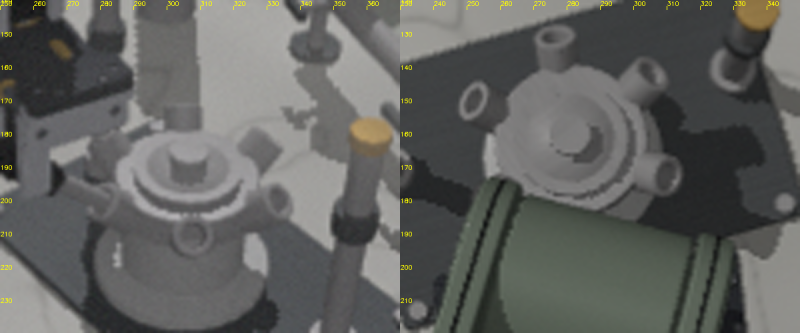

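Emit:
{"name": "apply_moves", "arguments": {
  "rows": [
    [[0.0,-0.002,0],1.0,0.0],
    [[-0.007,-0.003,0.007],1.0,0.0],
    [[-0.015,-0.004,0.015],1.0,0.0],
    [[-0.024,-0.005,0.024],1.0,0.0],
    [[-0.032,-0.006,0.032],1.0,0.0],
    [[-0.04,-0.007,0.04],1.0,0.0],
    [[-0.045,-0.008,0.07],1.0,0.0],
    [[-0.05,-0.008,0.09],1.0,0.0],
    [[-0.05,-0.008,0.09],1.0,0.0]
  ]
}}

```text
time: 15.2
position: [0.4786, -0.0596, 0.2558]
orientation: [179.8, -0.7, 7.2]
wrist_force: [0.4, -0.5, -1.0]
opening: 0.0196
```

```bash
python3 st.py; python3 look.py 17;python3 - <<'E'
from h import *
crop(cv2.imread('pics/side17.png'),200,120,150,110,5,'pics/s17.png')
crop(cv2.imread('pics/top17.png'),200,110,150,110,5,'pics/t17.png')
E
```

```text
15.2 [ 0.4786 -0.0596  0.2558] [179.8  -0.7   7.2] phi pos 187.2 r 0.1812 Frad -0.3 Ftan(ccw+) 0.5 Fz -1.0 M [0.   0.14 0.01] op 0.0196
15.2 [ 0.4786 -0.0596  0.2558] [179.8  -0.7   7.2] 0.0196 [ 0.4 -0.5 -1. ] [0.   0.14 0.01] [-17.  -2.  99.   0.  83.  65.]
```

View pics/s17.png

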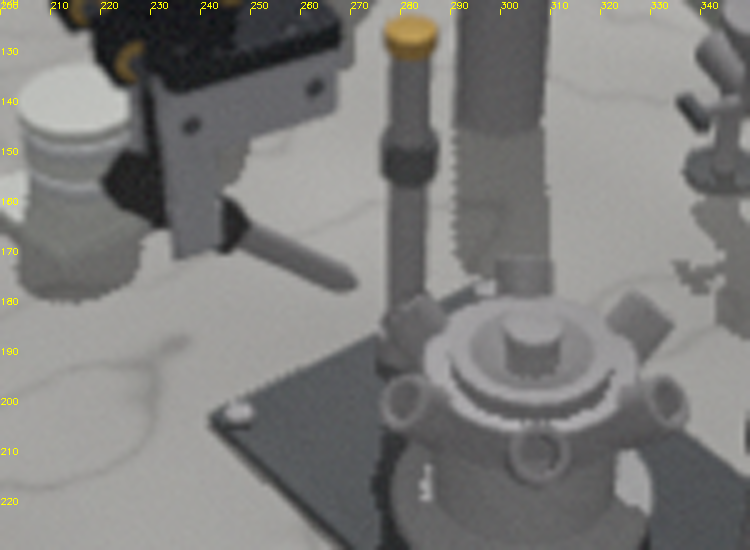

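View pics/t17.png

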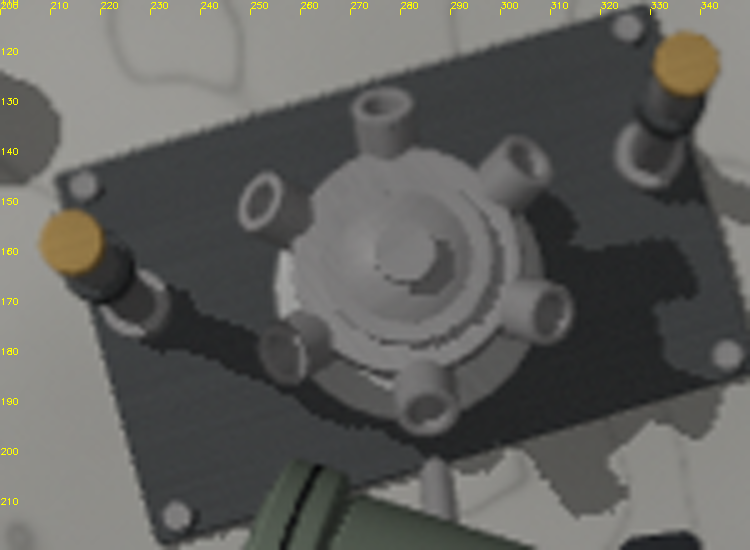

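Emit:
{"name": "apply_moves", "arguments": {
  "rows": [
    [[-0.015,-0.035,0],-2,0.0],
    [[-0.028,-0.072,0],-4,0.0],
    [[-0.04,-0.11,0],-6,0.0],
    [[-0.052,-0.148,0],-8,0.0],
    [[-0.064,-0.186,0],-10.1,0.0],
    [[-0.074,-0.22,0],-10.1,0.0],
    [[-0.08,-0.246,0],-10.1,0.0],
    [[-0.08,-0.246,0],-10.1,0.0],
    [[-0.08,-0.246,0],-10.1,0.0],
    [[-0.08,-0.246,0],-10.1,0.0],
    [[-0.08,-0.246,0],-10.1,0.0]
  ]
}}

```text
time: 16.22
position: [0.3955, -0.3037, 0.2486]
orientation: [-179.9, 0.1, -2.8]
wrist_force: [0.2, -1.3, -2.1]
opening: 0.0198
```

```bash
python3 look.py 18;python3 - <<'E'
from h import *
a=cv2.resize(cv2.imread('pics/side18.png')[250:290,235:295],None,fx=6,fy=6,interpolation=cv2.INTER_CUBIC)
b=cv2.resize(cv2.imread('pics/top18.png')[230:270,380:440],None,fx=6,fy=6,interpolation=cv2.INTER_CUBIC)
c=cv2.resize(cv2.imread('pics/side3.png')[250:290,235:295],None,fx=6,fy=6,interpolation=cv2.INTER_CUBIC)
d=cv2.resize(cv2.imread('pics/top3.png')[230:270,380:440],None,fx=6,fy=6,interpolation=cv2.INTER_CUBIC)
cv2.imwrite('pics/z18.png',np.vstack([np.hstack([a,b]),np.hstack([c,d])]))
E
```

```text
16.2167 [ 0.3955 -0.3037  0.2486] [-1.799e+02  1.000e-01 -2.800e+00] 0.0198 [ 0.2 -1.3 -2.1] [ 0.02  0.16 -0.01] [-47.   1.  96.   0.  83.  45.]
```

View pics/z18.png

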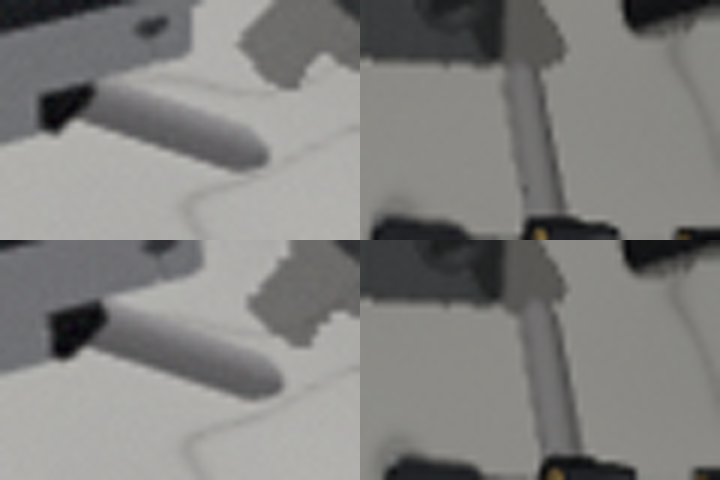

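Emit:
{"name": "apply_moves", "arguments": {
  "rows": [
    [[0,0,-0.03],0,0.0],
    [[0,0,-0.065],0,0.0],
    [[0,0,-0.098],0,0.0],
    [[0,0,-0.098],0,0.0],
    [[0,0,-0.098],0,0.0]
  ]
}}

```text
time: 16.73
position: [0.3945, -0.3031, 0.1502]
orientation: [-179.8, 0.2, -2.8]
wrist_force: [0.7, -0.1, -0.8]
opening: 0.0198
```

```bash
python3 look.py 19;python3 - <<'E'
from ov import *
s=cv2.imread('pics/side19.png');t=cv2.imread('pics/top19.png')
from rig import r
p=r.state()['position']
R=cyl(p+[0,0,.0086],np.radians(177.1),np.radians(43.3),38)
# holder mouth ring
a=np.array([-.706,.039,.707]);y=np.array([-.056,-.998,0]);y/=np.linalg.norm(y);x=np.cross(y,a);tt=np.linspace(0,6.28,50)
m=np.array([.4765,-.3105,.0778])-.0265*a
H=[m+q*(np.cos(tt)[:,None]*x+np.sin(tt)[:,None]*y) for q in(.0085,.0145)]
draw('side',s,R+H,(250,275,70,60),5,'pics/a.png');draw('top',t,R+H,(370,200,70,60),5,'pics/b.png')
cv2.imwrite('pics/z19.png',np.hstack([cv2.imread('pics/a.png'),cv2.imread('pics/b.png')]))
E
```

```text
16.7333 [ 0.3945 -0.3031  0.1502] [-179.8    0.2   -2.8] 0.0198 [ 0.7 -0.1 -0.8] [-0.08  0.12  0.02] [-48.   6. 103.   0.  71.  45.]
```

View pics/z19.png

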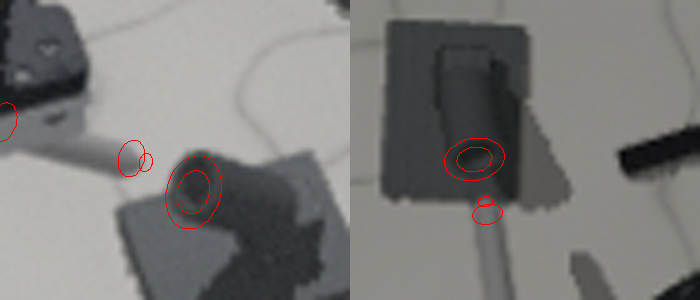

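Emit:
{"name": "apply_moves", "arguments": {
  "rows": [
    [[0.0008,-0.003,0.0018],0,0.0],
    [[0.0008,-0.003,0.0018],0,0.0],
    [[0.008,-0.0034,-0.0052],0,0.0],
    [[0.015,-0.0038,-0.0122],0,0.0],
    [[0.022,-0.0042,-0.0192],0,0.0],
    [[0.028,-0.0045,-0.0252],0,0.0],
    [[0.034,-0.0048,-0.0312],0,0.0],
    [[0.034,-0.0048,-0.0312],0,0.0]
  ]
}}

```text
time: 17.5
position: [0.4296, -0.3088, 0.1182]
orientation: [-179.8, 0.1, -2.9]
wrist_force: [-0.1, 0.9, -2.0]
opening: 0.0197
```

```bash
python3 look.py 20;python3 - <<'E'
from h import *
a=cv2.resize(cv2.imread('pics/side20.png')[280:340,250:330],None,fx=5,fy=5,interpolation=cv2.INTER_CUBIC)
b=cv2.resize(cv2.imread('pics/top20.png')[200:260,360:440],None,fx=5,fy=5,interpolation=cv2.INTER_CUBIC)
cv2.imwrite('pics/z20.png',np.hstack([a,b]))
E
```

```text
17.5 [ 0.4296 -0.3088  0.1182] [-1.798e+02  1.000e-01 -2.900e+00] 0.0197 [-0.1  0.9 -2. ] [0.32 0.11 0.06] [-45.  12. 100.   0.  68.  48.]
```

View pics/z20.png

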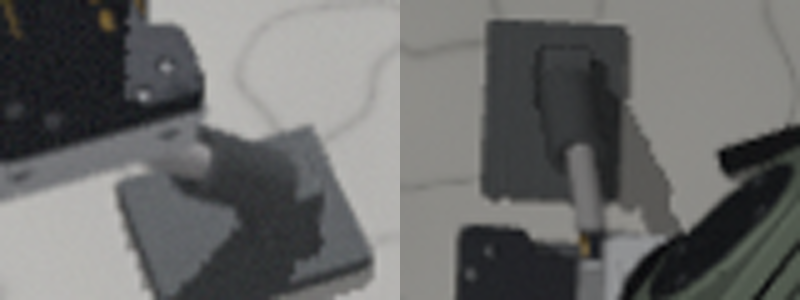

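Emit:
{"name": "apply_moves", "arguments": {
  "rows": [
    [[0.005,0.0,-0.005],0,0.0],
    [[0.01,0.0,-0.01],0,0.0],
    [[0.015,0.0,-0.015],0,0.0],
    [[0.019,0.0,-0.019],0,0.0],
    [[0.02,0.0,-0.02],0,0.0],
    [[0.02,0.0,-0.02],0,0.0]
  ]
}}

```text
time: 18.1
position: [0.449, -0.3097, 0.1]
orientation: [-180.0, 0.1, -2.9]
wrist_force: [-2.6, 3.3, -2.0]
opening: 0.0196
```

```bash
python3 st.py
```

```text
18.1 [ 0.449  -0.3097  0.1   ] [-1.8e+02  1.0e-01 -2.9e+00] phi pos 232.5 r 0.3439 Frad -1.0 Ftan(ccw+) -4.1 Fz -2.0 M [0.71 0.95 0.17] op 0.0196
```

Emit:
{"name": "apply_moves", "arguments": {
  "rows": [
    [[0.001,0.001,-0.001],0,0.0],
    [[0.002,0.001,-0.002],0,0.0],
    [[0.002,0.001,-0.002],0,0.0]
  ]
}}

```text
time: 18.35
position: [0.4492, -0.3096, 0.0998]
orientation: [180.0, 0.3, -2.9]
wrist_force: [-11.4, 4.1, 8.9]
opening: 0.0193
```

```bash
python3 st.py
```

```text
18.35 [ 0.4492 -0.3096  0.0998] [180.    0.3  -2.9] phi pos 232.5 r 0.3437 Frad 3.7 Ftan(ccw+) -11.5 Fz 8.9 M [0.86 2.3  0.21] op 0.0193
```

Emit:
{"name": "apply_moves", "arguments": {
  "rows": [
    [[-0.002,0.0,0.002],0,0.0],
    [[-0.002,0.0,0.002],0,0.06],
    [[-0.002,0.0,0.002],0,0.06],
    [[-0.002,0.0,0.002],0,0.06],
    [[-0.002,0.0,0.002],0,0.06],
    [[-0.002,0.0,0.03],0,0.06],
    [[-0.002,0.0,0.065],0,0.06],
    [[-0.002,0.0,0.1],0,0.06],
    [[-0.03,0.02,0.13],0,0.06],
    [[-0.06,0.05,0.15],0,0.06],
    [[-0.06,0.09,0.15],0,0.06],
    [[-0.06,0.13,0.15],0,0.06]
  ]
}}

```text
time: 19.35
position: [0.3917, -0.1825, 0.2512]
orientation: [179.8, -0.3, -3.1]
wrist_force: [1.5, 0.4, -0.4]
opening: 0.0597
```

Emit:
{"name": "apply_moves", "arguments": {
  "rows": [
    [[0,0.04,0],0,0.06],
    [[0,0.08,0],0,0.06],
    [[0,0.12,0],0,0.06],
    [[0,0.16,0],0,0.06],
    [[0,0.16,0],0,0.06],
    [[0,0.16,0],0,0.06]
  ]
}}

```text
time: 19.85
position: [0.3918, -0.0202, 0.249]
orientation: [180.0, -0.1, -2.6]
wrist_force: [0.5, 0.6, -0.0]
opening: 0.0602
```

```bash
python3 look.py 21; python3 - <<'E'
from h import *
a=cv2.imread('pics/side21.png');cv2.imwrite('pics/f21.png',cv2.resize(a,(800,600)))
b=cv2.imread('pics/top21.png');cv2.imwrite('pics/g21.png',cv2.resize(b,(800,600)))
E
sed "s/}0.png/}21.png/" fit2.py > fit5.py; python3 fit5.py | tail -2
```

```text
19.85 [ 0.3918 -0.0202  0.249 ] [ 1.8e+02 -1.0e-01 -2.6e+00] 0.0602 [ 0.5  0.6 -0. ] [0.02 0.13 0.02] [-16. -13. 109.  -0.  84.  77.]
[ 0.47691488 -0.30916723  0.07832495 -0.01370634] -0.7853155517277458 0.3705707433618337
[-0.04262111  0.07860076] 0.37969682010801786 0.47678546130137395 -0.31107872042113816
```

View pics/f21.png

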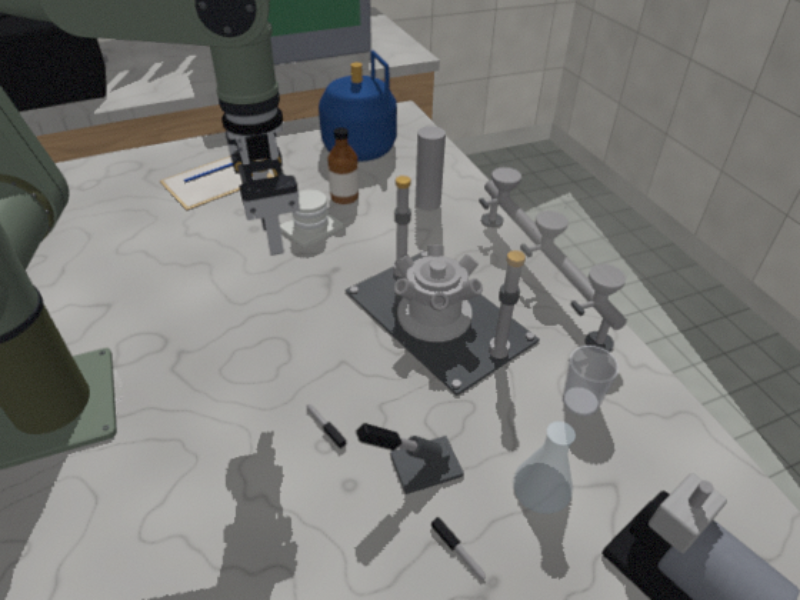

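View pics/g21.png

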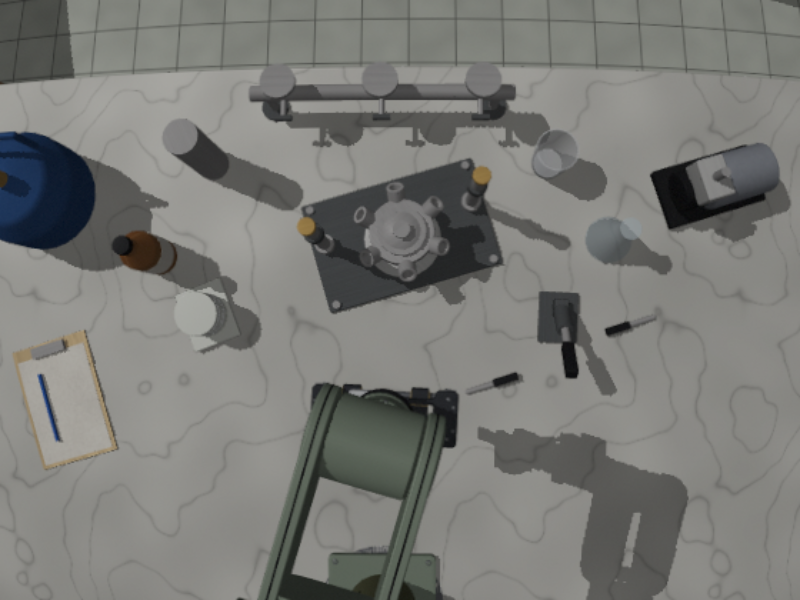

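```bash
python3 - <<'E'
from h import *
g=lambda k:cv2.imread(f'pics/top{k}.png').astype(int)[122:168,244:316]
for k in(12,14,15,21): print(k,np.abs(g(k)-g(15)).mean())
from rig import r
print(r.close_job())
E
```

```text
12 9.940116747181964
14 0.6009460547504025
15 0.0
21 1.559782608695652
the job is handed in; nothing more can be done
None
```

I screwed the collar clockwise to a firm stop using only the bar, put the bar back in its holder, and handed the job in at about 20 s. The hand-in gave no verdict.

- **Turning:** I took the large bar from the holder and turned the collar about 109° in the first socket. I then moved to the neighbouring socket and turned about 17° more.
- **Stop:** At about 126° in total, the sideways force rose from about 7–8 N to 20 N. The gripper moved on another 5 mm or so while the top-camera picture showed no collar movement. That total is within the given 100–160°.
- **Height:** My camera estimate of the collar centre was about 0.0927 m, against the tight height of 0.092 m. That misses the 0.0924 m limit, but it is within the 2 mm calibration error, so I judged the stop by force rather than height.
- **After backing off:** The collar sockets stayed at the same pixels after the bar came out. The last top picture differed a little more from the picture at the stop (1.6 grey levels, against 0.6 between the two pictures taken there). That could be a change in shadow or a very small movement; I saw no turning.
- **Bar:** I pushed it into the holder until it met about 14 N, then released it. The fitted position is within about 1.5 mm of where it started.
- **Bottle and flask:** Both are standing in the last pictures, and the arm was clear of everything.

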